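Lock out the soldering bench

ROBOT

A 7-joint arm with a two-finger parallel gripper is mounted at the origin on the work surface. World frame = base frame: x ahead of the robot, y to its left, z up, the work surface at z = 0. Lengths are in m, angles in rad, forces in N, time in s.
With the tool pointing down it reaches from about 0.4 to 0.875 m from the base axis. Payload 19.3 kg.
Tool frame: the origin (TCP) lies at the very end of the fingers, on their centre line; the grasp point (between the pads) lies 19 mm behind it; z points along the fingers, y is the line along which they close (so a half turn about z gives the same grasp; the last joint's range is limited). The gripper opens to 85 mm and grips with 20 to 120 N. Pads are 22 mm wide; open, the fingers measure 114 mm over their backs; the gripper's body (76 mm by 85 mm) begins 54 mm behind the grasp point. The pads swing forward as they close: fully open they stand 13 mm farther back than shut.
Start: joints at [-0.07, 0.521, -0.036, 1.599, 0.021, 1.021, -0.113], TCP at [0.625, -0, 0.201] pointing down, gripper open.
Joint ranges: [-2.91, 2.91], [-0.3, 2.13], [-1.5, 1.42], [0.17, 2.43], [-1.26, 4.41], [0.16, 1.93], [-2.52, 2.52]. Speed limits (rad/s): [1.89, 1.89, 2.39, 2.39, 3.01, 3.01, 3.01].

INTERFACE

Orientations are given as [roll, pitch, yaw] about the fixed x, y, z axes, in that order (R = Rz(yaw) Ry(pitch) Rx(roll)).
In Python, from workcell import monitor, optics, job_done gives the robot as it stands.
- The arm moves only by the shell command python3 -m handwheel 'ROWS' [FORCE]. ROWS is JSON, a list of rows, each an object of numbers: "dx", "dy", "dz": the shift along the tool's x, y, z in cm; "wx", "wy", "wz": the turn, a rotation vector about the tool's x, y, z in rad; "claw": the opening in per cent of the stroke, from 0 (shut) to 100 (fully open). A call has 1 to 8 rows; each row shifts and turns the commanded pose from where the row before left it, along the tool's axes as they then stand; what a row does not reach is not made up. A row lasts 1/8 s, in which the tool goes at most 62.5 mm and 10.7 degrees, less where a joint would pass 70% of its speed; a pose out of reach is approached as far as the arm can. A call with a gripper value outside its range is refused whole. The fingers move at their own pace and stop on an object; FORCE is the grip in N (left out, the last holds). Time passes only in rows, so rows that do not move let the fingers close. It gives the time, the measured TCP pose, the force, the opening and the grip force at its end, in the units of the state.
- monitor.observe(): the state, without advancing time (a new reading comes with each control period).
- optics.grab_frame(name): name is "scene" or "side" or "wrist"; returns a dict with "frame" (400x640x3 uint8, blue, green, red), "fovy" (degrees; the focal length in pixels is half the picture's height over the tangent of half this angle, whatever the lens; pixels are square), "cx", "cy" (the principal point, pixels), "R" (3x3) and "t" (3): a world point X has camera coordinates R X + t. Camera axes: x right, y down, z forward; pixel columns grow to the right and rows downward; lengths in m; the calibration is good to about 2 mm. The wrist camera is an equidistant fisheye: a pixel r from the principal point sees the ray r / f radians off the axis. A picture is of the moment at which its call begins. There is no depth.
- job_done(): hands the job in; it is judged then, once.
Trained networks look in the newest picture that a camera, given by its name, has taken for a name from the list of things; names that differ only in an ending like _2 or _b are one class to them, and where a whole thing is asked for, a point or a joint stands for the part that bears it (a point fixed in the world has none). Each returns a list of dicts, best first, with "p" (0 to 1); they miss things now and then, are a little off and sometimes report something else, mostly with a low value. They report only what shows in the picture. A call takes as long as a camera call. They do not tell look-alikes from the thing itself.
- optics.masks_of(name, camera): "region" (400x640 bool, what is visible of it) and "rect" ([left, top, width, height] in pixels, round what is visible of it).
The state is a dict: "clock": time; "qpos": joint angles; "qd": joint speeds; "joint_efforts": joint torques, N m; "position": TCP position; "tool_rot": TCP orientation; "force": force on the tool from outside, world axes, zero at the start; "moment": the same for the moment, N m; "grip_width": finger opening in m; "finger_force": force on a finger pad.
Only numpy, scipy, OpenCV 4.12 (cv2) and the standard library are available. Lean on these libraries where they do the work, as an engineer would, in place of code of your own. Each camera call takes 0.05 s, during which the arm holds its last target. There are 200 camera calls.

TASK

First switch the bench isolator off by turning its red handle a quarter turn anticlockwise, from the green mark to the red mark, so that it clicks home. Then pick up the orange lock-out tag that lies flat on the bench, prop it on the blue sloping rest, tab end up, and let go, so that you can take it again by its tab. Finally hang it by its eye on the steel peg beside the isolator and let go, leaving the isolator off and the other things on the bench where they are.

Things in the scene. Friction and masses are not known exactly. Their poses are not given: they have to be found in the camera images.
- isolator (a joint): angle of the red rotary handle: 0 = on (white pointer at the green mark, away from the robot), 1.571 = off (pointer at the red mark, the station's +y side). Grows anticlockwise seen from above. A spring snaps it to the nearer end; it passes the middle at 0.785 and takes about 0.25 N m to move.
- handle_grip (a point): point on the handle's upright axis, inside the red bar; it turns with the handle. The bar is 78 long (its own x, pointer at +x), 16 wide (y) and 34 tall: its top is 12 mm above this point, its underside 22 mm below. Under it a black collar of diameter 48, 12 thick, on a flat grey enclosure 120 x 120 whose top is 34 mm below this point.
- station: fixed dark steel base plate 150 (x) x 310 (y) x 10 mm, origin at the centre of its underside; turned about z by up to 0.25. It carries the grey enclosure with the handle (axis at y = +85 mm) and a blue upright post 30 wide, 10 thick, top at z = 185 mm, its front face at x = +54, centred at y = -85 mm, from which the peg points towards the station's -x.
- peg_tip (a point): end of the steel peg: a straight round rod of diameter 8 at y = -85 mm of the station, that starts at the blue post 160 mm above the bench and rises 12 degrees towards its free end. It is 86 mm long; this point is on its axis at the centre of its round end. Axes are the station's.
- peg_mid (a point): point on the peg's axis half way along it (44 mm from the tip). Axes are the station's.
- tag: orange flat plate, loose, 8 mm thick, 130 mm long along its own x, origin at the centre of its underside; lies flat at the start. From x = -65 to +32 it is 60 mm wide (y), then a 34 mm wide grip tab goes on to x = +65. A square eye 24 x 24 mm goes through it, from x = 2 to 26. About 80 g. The upper face (+z) has a white label with a red cross on the half without the eye.
- tag_eye (a point): centre of the tag's square eye, mid-thickness (tag frame 14, 0, 4 mm). Axes are the tag's.
- tag_tab (a point): middle of the end edge of the tag's tab, mid-thickness (tag frame 65, 0, 4 mm). Axes are the tag's.
- rest: fixed sloping rest: dark base plate 130 x 90 x 10 mm (origin at the centre of its underside) with a blue board 80 mm long and only 36 mm wide that rises at 45 degrees towards its own +x, from x = -36, z = 34 mm; at its foot a lip 44 wide stands 14 mm off the slope. A propped tag overhangs the board's upper end by 50 mm.
- rest_seat (a point): on the blue slope, 65 mm up from the lip: where the tag's origin is when it lies, label side up, tab up the slope, with its lower end against the lip. Axes are the rest's (not sloped).
- driver: screwdriver lying loose, leave alone
- brush: brush lying loose, leave alone
- flux: small bottle, diameter 40, 110 tall, leave alone
- jar: amber jar, diameter 56, 55 tall, leave alone
- spool: white spool, diameter 60, 38 tall, leave alone
- meter: yellow multimeter 150 x 78 x 34, leave alone
Things that resemble listed ones, but are neither listed nor needed, are in the scene too. Leave any yellow look-alike of the rest alone. Of the things that look like the tag, the smaller one is meant.

How it is judged:
On the way, in this order (a step that is already met when the one before it is completed fails the run):
1. the isolator is switched off (value of joint isolator above 1.4 rad), for 0.2 s.
2. the tag lies propped on the sloping rest, tab up, let go (distance between tag and rest_seat below 0.03 m and angle between tag's own x axis and vertical between 0.55 and 1 rad and contact force between the fingers and tag below 0.2 N), for 0.2 s.
At the end, for the whole second after the job is handed in: the isolator is off (above 1.4 rad), and the tag hangs at rest (below 0.03 m/s) from the peg through its eye, tab up within 0.35 rad of upright, the eye's centre within 13 mm of the peg sideways, between the peg's tip and the blue post, and 25 mm below to 4 mm above the peg's middle (value of joint isolator above 1.4 rad and x of tag_eye in the frame of peg_mid between -0.038 and 0.042 m and y of tag_eye in the frame of peg_mid between -0.013 and 0.013 m and z of tag_eye in the frame of peg_mid between -0.025 and 0.004 m and angle between tag's own x axis and vertical below 0.35 rad and linear speed of tag below 0.03 m/s); the robot touches nothing.
It fails at once if another thing on the bench is moved by more than 30 mm (distance of any of driver, brush, flux, jar, spool, meter from where it was at the start of the episode above 0.03 m).
It also fails if it takes over 72 s, if anything falls off the work surface, if the arm or the gripper's body presses on something with over 40 N, if the wrist force passes 120 N, or if a joint passes its speed limit or range.

## Working session

There is one attempt and no reset: what is moved stays moved. The work goes in short steps, Python scripts to look and compute and a shell command to move; the robot and the scene stay as the last step left them, time stands still between calls to the robot, and variables do not carry over. Pictures are saved under pics/ and viewed, at most 10 in all, crops included, and the job is handed in when it is done.

```bash
ls; mkdir -p pics
cat > h.py <<'E'
import numpy as np, cv2
from workcell import monitor, optics
def grab(n):
    return optics.grab_frame(n)
def f(g): return 200/np.tan(np.radians(g["fovy"])/2)
def proj(g,X):
    c=np.array(g["R"])@np.array(X)+np.array(g["t"]); return f(g)*c[0]/c[2]+g["cx"], f(g)*c[1]/c[2]+g["cy"]
def ray(g,u,v,fish=False):
    x=(u-g["cx"])/f(g); y=(v-g["cy"])/f(g)
    if fish:
        r=np.hypot(x,y)+1e-12; d=np.array([np.sin(r)*x/r,np.sin(r)*y/r,np.cos(r)])
    else: d=np.array([x,y,1.])
    R=np.array(g["R"]); return -R.T@np.array(g["t"]), R.T@d
def atz(g,u,v,z,fish=False):
    o,d=ray(g,u,v,fish); return (o+d*(z-o[2])/d[2])
E
python3 - <<'E'
from h import *
ims=[]
for n in ["scene","side","wrist"]:
    g=grab(n); cv2.imwrite(f"pics/{n}0.png",g["frame"]); print(n,g["fovy"],g["cx"],g["cy"],np.round(-np.array(g["R"]).T@np.array(g["t"]),3))
    for k in ["tag","rest","handle_grip","station"]:
        print(k,[(round(m["p"],2),m["rect"]) for m in optics.masks_of(k,n)][:4])
s=monitor.observe(); print(s)
E
```

```text
pics
scene 44.050359048125685 316.18951951609614 203.2393614147699 [1.193 0.338 1.395]
tag [(0.91, [231.2, 119.8, 48.6, 27.8]), (0.19, [178.6, 122.2, 23.5, 49.3])]
rest [(0.89, [272.3, 188.3, 39.5, 34.6]), (0.34, [316.2, 224.8, 109.7, 85.3])]
handle_grip [(0.54, [389.8, 255.6, 21.1, 24.3])]
station [(0.85, [317.9, 224.5, 111.2, 87.2]), (0.63, [216.3, 164.0, 28.9, 37.4])]
side 47.034047374716195 320.22298208768296 208.3937296500618 [-0.021 -0.925  1.315]
tag [(0.69, [359.4, 282.3, 19.8, 36.3]), (0.67, [290.0, 324.4, 61.1, 29.1])]
rest [(0.7, [267.3, 262.1, 30.7, 40.1]), (0.58, [311.8, 235.7, 27.3, 33.7])]
handle_grip [(0.79, [274.5, 147.3, 22.7, 19.1]), (0.31, [314.6, 232.5, 28.1, 37.5])]
station [(0.62, [265.9, 147.8, 69.9, 68.6])]
wrist 65.70646984690485 316.9993534876654 201.39242906039644 [0.625 0.072 0.372]
tag [(0.82, [146.4, 359.5, 39.0, 35.9])]
rest [(0.75, [80.7, 233.3, 72.8, 88.9]), (0.73, [201.1, 215.7, 78.7, 103.3]), (0.46, [354.2, 308.2, 34.0, 41.6])]
handle_grip []
station [(0.72, [191.9, 1.5, 152.7, 147.1]), (0.33, [354.6, 303.6, 32.8, 43.3])]
{'clock': 0.75, 'qpos': array([-0.07019034,  0.52137399, -0.03630446,  1.59949278,  0.02118813,
        1.02110735, -0.11277701]), 'qd': array([ 5.75843418e-04,  5.30485765e-04, -1.71380094e-04,  6.57314543e-04,
        1.24831494e-04, -3.03338524e-05,  9.99209891e-04]), 'joint_efforts': array([-9.34485070e-05, -9.26745343e+01,  1.97741367e+00, -3.70232749e+01,
        1.78784336e-02,  1.84229495e-03, -6.69362839e-05]), 'position': array([ 6.24995151e-01, -2.40651453e-05,  2.01209531e-01]), 'tool_rot': array([ 3.14159079e+00, -1.30267921e-05,  1.57076427e+00]), 'force': array([-0.22734736, -1.09565802,  0.33890449]), 'moment': array([ 0.01658268,  0.05622872, -0.04854998]), 'finger_force': 0.0, 'grip_width': 0.08550317395366441}
```

Run:
```python
import cv2,numpy as np
a=cv2.imread("pics/scene0.png")[90:330,130:450]; b=cv2.imread("pics/side0.png")[120:380,180:440]
cv2.imwrite("pics/a.png",cv2.resize(a,None,fx=2.5,fy=2.5,interpolation=cv2.INTER_CUBIC))
cv2.imwrite("pics/b.png",cv2.resize(b,None,fx=2.3,fy=2.3,interpolation=cv2.INTER_CUBIC))
```

```text
(no output)
```

View pics/a.png

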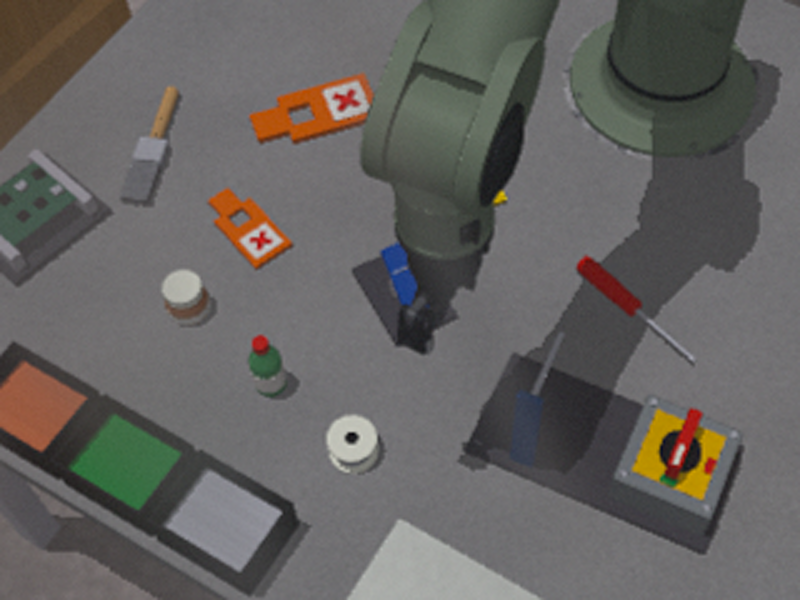

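View pics/b.png

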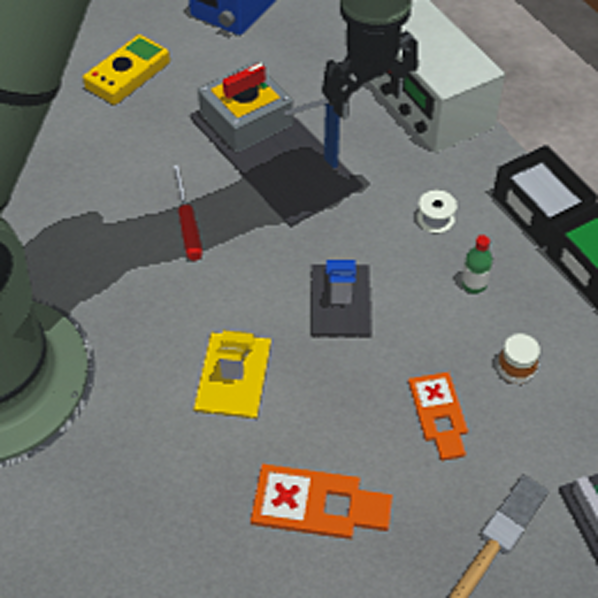

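View pics/wrist0.png

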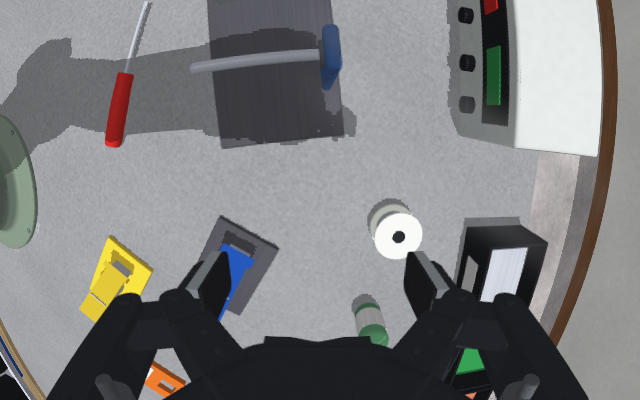

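The smaller tag is at about (230,181) in scene and (367,300) in side. The blue rest is at about (290,205) in scene, and the station is lower right with the handle at about (404,268) and its pointer at the green mark. The peg tip shows in the wrist view at (192,68). The larger tag and the yellow rest are the decoys.

```bash
cat >> h.py <<'E'
def tri(obs):  # obs: list of (g,u,v,fish)
    A=np.zeros((3,3));b=np.zeros(3);L=[]
    for g,u,v,fi in obs:
        o,d=ray(g,u,v,fi); d=d/np.linalg.norm(d); P=np.eye(3)-np.outer(d,d); A+=P;b+=P@o;L.append((P,o))
    X=np.linalg.solve(A,b); return X,max(np.linalg.norm(P@(X-o)) for P,o in L)
def hsv(g): return cv2.cvtColor(g["frame"],cv2.COLOR_BGR2HSV)
def blob(m,near=None):
    n,l,s,c=cv2.connectedComponentsWithStats(m.astype(np.uint8))
    idx=[i for i in range(1,n) if s[i,4]>15]
    i=min(idx,key=lambda i:np.hypot(*(c[i]-near))) if near is not None else max(idx,key=lambda i:s[i,4])
    return l==i,c[i],s[i]
E
python3 - <<'E'
from h import *
G={n:grab(n) for n in ["scene","side","wrist"]}
import pickle; pickle.dump(G,open("g0.pkl","wb"))
S,D,W=G["scene"],G["side"],G["wrist"]
# tag
for n,near in (("scene",(230,181)),("side",(367,300))):
    h=hsv(G[n]); m=(h[...,0]<20)&(h[...,0]>4)&(h[...,1]>150)
    m,c,s=blob(m,near); cs,_=cv2.findContours(m.astype(np.uint8),0,2); ct=max(cs,key=cv2.contourArea)
    F=np.zeros((400,640),np.uint8); cv2.drawContours(F,[ct],-1,1,-1)
    v,u=np.nonzero(F); P=np.array([atz(G[n],a,b,0.006)[:2] for a,b in zip(u,v)])
    cc=P.mean(0); w,V=np.linalg.eigh(np.cov(P.T)); e=V[:,1]; q=(P-cc)@e
    if (q**3).mean()<0: e=-e;q=-q
    print(n,"tag c",cc,"axis",e,np.arctan2(e[1],e[0]),"extent",q.min(),q.max(),"origin",cc+e*.006,s)
# handle red
R={}
for n,near in (("scene",(404,268)),("side",(286,155))):
    h=hsv(G[n]); m=((h[...,0]<4)|(h[...,0]>172))&(h[...,1]>150)&(h[...,2]>60)
    m,c,s=blob(m,near); R[n]=c; print(n,"handle",c,s)
print(tri([(S,*R["scene"],0),(D,*R["side"],0)]))
# peg tip
print("tip",tri([(S,130+560/2.5,90+335/2.5,0),(D,180+290/2.3,120+115/2.3,0),(W,192,68,1)]))
print("tip sw",tri([(S,130+560/2.5,90+335/2.5,0),(W,192,68,1)]))
print("plate corners scene",[atz(S,130+a/2.5,90+b/2.5,.01).round(3) for a,b in((515,355),(705,550))])
print("plate corner wrist",[atz(W,a,b,.01,1).round(3) for a,b in((222,148),(343,135))])
print("rest base wrist",[atz(W,a,b,.01,1).round(3) for a,b in((220,215),(278,245),(238,315))])
print("rest base side",[atz(D,180+a/2.3,120+b/2.3,.01).round(3) for a,b in((312,265),(370,265),(371,335),(312,335))])
E
```

```text
scene tag c [ 0.52391232 -0.36883163] axis [-0.33192215 -0.94330678] -1.9091368489506486 extent -0.05830502346340408 0.07309890480324291 origin [ 0.52192079 -0.37449147] [214 166  33  31 331]
side tag c [ 0.52163851 -0.37274642] axis [-0.33494489 -0.94223772] -1.9123430722379524 extent -0.06257059216486494 0.07054434200720917 origin [ 0.51962884 -0.37839985] [358 282  25  38 426]
scene handle [402.98484848 266.4469697 ] [396 254  15  27 132]
side handle [285.24137931 154.90344828] [277 149  18  13 145]
(array([0.55689201, 0.27625181, 0.10045962]), np.float64(1.7879774424738285e-05))
tip (array([0.54620034, 0.10293296, 0.17412462]), np.float64(0.0058625805299814225))
tip sw (array([0.54338636, 0.10498151, 0.17310462]), np.float64(0.0009884119593802968))
plate corners scene [array([0.513, 0.038, 0.01 ]), array([0.624, 0.353, 0.01 ])]
plate corner wrist [array([0.511, 0.032, 0.01 ]), array([0.656, 0.045, 0.01 ])]
rest base wrist [array([ 0.502, -0.054,  0.01 ]), array([ 0.575, -0.094,  0.01 ]), array([ 0.509, -0.211,  0.01 ])]
rest base side [array([ 0.497, -0.062,  0.01 ]), array([ 0.575, -0.108,  0.01 ]), array([ 0.507, -0.218,  0.01 ]), array([ 0.431, -0.175,  0.01 ])]
```

```bash
cat >> h.py <<'E'
from scipy.spatial.transform import Rotation as Ro
def cur():
    s=monitor.observe(); return s["position"],Ro.from_euler("xyz",s["tool_rot"])
def pose(): 
    s=monitor.observe(); p,R=cur(); print("t",round(s["clock"],2),"p",p.round(4),"tx",R.as_matrix()[:,0].round(2),"ty",R.as_matrix()[:,1].round(2),"tz",R.as_matrix()[:,2].round(2),"F",s["force"].round(1),"w",round(s["grip_width"],4),"ff",round(s["finger_force"],1),"q",s["qpos"].round(2))
def to(P,R=None):
    p,R0=cur(); 
    print("shift first cm (current axes)",(R0.inv().apply(np.array(P)-p)*100).round(2))
    if R is not None:
        print("turn rotvec",(R0.inv()*R).as_rotvec().round(3), "shift after turn",(R.inv().apply(np.array(P)-p)*100).round(2))
def frame(tz,ty):
    tz=np.array(tz,float);tz/=np.linalg.norm(tz);ty=np.array(ty,float);ty-=tz*(ty@tz);ty/=np.linalg.norm(ty)
    return Ro.from_matrix(np.column_stack([np.cross(ty,tz),ty,tz]))
E
python3 -m handwheel '[{"dz":-4},{"dz":-3,"dx":2},{"dx":4.5,"dy":-1},{"dx":4.5,"dy":-1.2},{"dx":4.5,"dy":-1.2},{"dx":4.5,"dy":-1.2},{"dx":4.5,"dy":-1},{"dx":3,"dy":-1}]'
python3 -m handwheel '[{"wz":0.18},{"wz":0.18},{"wz":0.18},{"wz":0.18},{"wz":0.18},{"wz":0.18},{"wz":0.18},{"wz":0.18}]'
python3 - <<'E'
from h import *
pose()
g=grab("wrist"); cv2.imwrite("pics/w1.png",g["frame"])
E
```

```text
t 0.9 p [ 0.625  -0.      0.2012] tx [0. 1. 0.] ty [ 1. -0. -0.] tz [-0.  0. -1.] F [ 0.1 -0.   0.1] w 0.0856 ff 0.0 q [-0.07  0.52 -0.04  1.6   0.02  1.02 -0.11]schema error: expected keys dx, dy, dz, wx, wy, wz, claw
schema error: expected keys dx, dy, dz, wx, wy, wz, claw
```

View pics/w1.png

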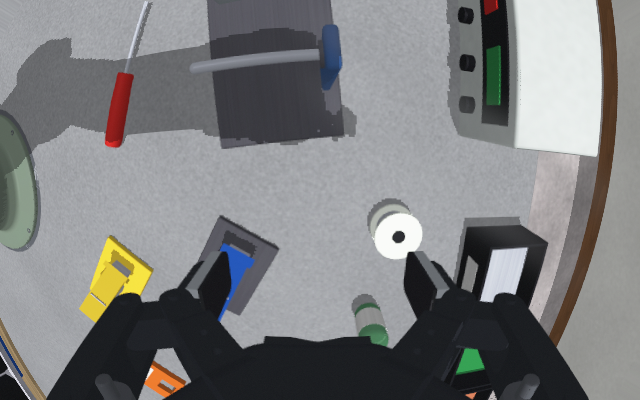

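The rows were refused because every key must be present, so the picture is unchanged. I'll retype them in full.

```bash
python3 -m handwheel '[{"dx":0,"dy":0,"dz":-4,"wx":0,"wy":0,"wz":0,"claw":100},{"dx":2,"dy":0,"dz":-3,"wx":0,"wy":0,"wz":0,"claw":100},{"dx":4.5,"dy":-1,"dz":0,"wx":0,"wy":0,"wz":0,"claw":100},{"dx":4.5,"dy":-1.2,"dz":0,"wx":0,"wy":0,"wz":0,"claw":100},{"dx":4.5,"dy":-1.2,"dz":0,"wx":0,"wy":0,"wz":0,"claw":100},{"dx":4.5,"dy":-1.2,"dz":0,"wx":0,"wy":0,"wz":0,"claw":100},{"dx":4.5,"dy":-1,"dz":0,"wx":0,"wy":0,"wz":0,"claw":100},{"dx":3,"dy":-1,"dz":0,"wx":0,"wy":0,"wz":0,"claw":100}]'
python3 -m handwheel '[{"dx":0,"dy":0,"dz":0,"wx":0,"wy":0,"wz":0.18,"claw":100},{"dx":0,"dy":0,"dz":0,"wx":0,"wy":0,"wz":0.18,"claw":100},{"dx":0,"dy":0,"dz":0,"wx":0,"wy":0,"wz":0.18,"claw":100},{"dx":0,"dy":0,"dz":0,"wx":0,"wy":0,"wz":0.18,"claw":100},{"dx":0,"dy":0,"dz":0,"wx":0,"wy":0,"wz":0.18,"claw":100},{"dx":0,"dy":0,"dz":0,"wx":0,"wy":0,"wz":0.18,"claw":100},{"dx":0,"dy":0,"dz":0,"wx":0,"wy":0,"wz":0.18,"claw":100},{"dx":0,"dy":0,"dz":0,"wx":0,"wy":0,"wz":0.18,"claw":100}]'
python3 - <<'E'
from h import *
pose()
g=grab("wrist"); cv2.imwrite("pics/w2.png",g["frame"])
E
```

```text
clock: 1.95
position: [0.5582, 0.2773, 0.2711]
tool_rot: [-3.141, -0.0, 1.572]
force: [0.7, -0.5, 0.9]
grip_width: 0.0854
finger_force: 0.0
clock: 2.95
position: [0.559, 0.275, 0.2712]
tool_rot: [-3.142, 0.0, 0.125]
force: [-0.2, -0.4, 0.6]
grip_width: 0.0853
finger_force: 0.0
t 2.95 p [0.559  0.275  0.2712] tx [ 0.99  0.12 -0.  ] ty [ 0.12 -0.99 -0.  ] tz [-0.  0. -1.] F [-0.2 -0.4  0.6] w 0.0853 ff 0.0 q [-0.7   0.46  0.22  1.53 -0.11  1.16 -1.91]
```

View pics/w2.png

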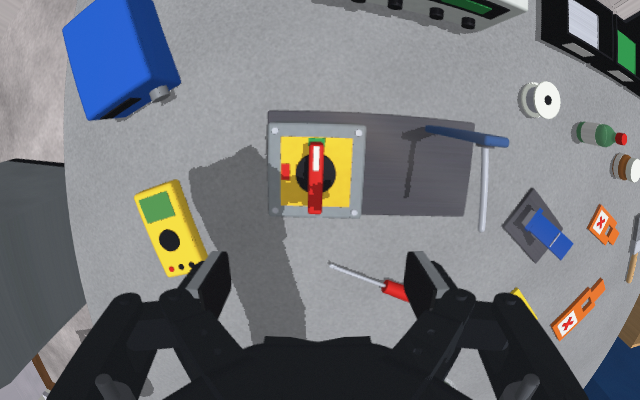

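Wrist view: handle bar around (316,178) with the pointer up at the green mark, enclosure corners about (270,125)–(362,217), peg tip at (483,230) and root at (488,145).

Run:
```python
from h import *
import pickle
G=pickle.load(open("g0.pkl","rb"));S=G["scene"];D=G["side"]
W=grab("wrist"); S2=grab("scene")
h=hsv(W); m=((h[...,0]<4)|(h[...,0]>172))&(h[...,1]>150)&(h[...,2]>60)
m,c,s=blob(m,(316,180)); print(c,s)
hs=np.array((402.98,266.45)); hd=(285.24,154.9)
print("grip tri",tri([(W,316,(s[1]+s[1]+s[3])/2,1),(S,*hs,0),(D,*hd,0)]))
for z in (.095,.105): print(z,[atz(W,a,b,z,1).round(4) for a,b in ((317,143),(315.5,213),(316,178))])
for z in (.06,.065,.07): print("encl",z,[atz(W,a,b,z,1).round(3) for a,b in ((269,123),(366,124),(361,218),(269,217))])
print("plate",[atz(W,a,b,.01,1).round(3) for a,b in ((474,123),(464,216))])
for z in (.175,.178): print("tip",atz(W,483,231,z,1).round(4))
print("root",atz(W,487,146,.16,1).round(4),"posttop",[atz(W,a,b,.185,1).round(4) for a,b in((426,127),(508,142))])
```

```text
[315.20262217 181.52085816] [308 142  16  72 839]
grip tri (array([0.55730443, 0.27602207, 0.10049399]), np.float64(0.0008713298197684886))
0.095 [array([0.597, 0.279, 0.095]), array([0.5149, 0.2712, 0.095 ]), array([0.5569, 0.2755, 0.095 ])]
0.105 [array([0.598 , 0.2791, 0.105 ]), array([0.5182, 0.2716, 0.105 ]), array([0.559 , 0.2757, 0.105 ])]
encl 0.06 [array([0.612, 0.34 , 0.06 ]), array([0.625, 0.221, 0.06 ]), array([0.503, 0.21 , 0.06 ]), array([0.49, 0.33, 0.06])]
encl 0.065 [array([0.612, 0.339, 0.065]), array([0.625, 0.222, 0.065]), array([0.505, 0.211, 0.065]), array([0.492, 0.33 , 0.065])]
encl 0.07 [array([0.613, 0.339, 0.07 ]), array([0.625, 0.223, 0.07 ]), array([0.506, 0.212, 0.07 ]), array([0.494, 0.329, 0.07 ])]
plate [array([0.654, 0.047, 0.01 ]), array([0.507, 0.031, 0.01 ])]
tip [0.5407 0.0997 0.175 ]
tip [0.5417 0.1018 0.178 ]
root [0.6262 0.1091 0.16  ] posttop [array([0.6325, 0.189 , 0.185 ]), array([0.6348, 0.101 , 0.185 ])]
```

```bash
python3 -m handwheel '[{"dx":0,"dy":0,"dz":4.5,"wx":0,"wy":0,"wz":0.02,"claw":100},{"dx":0,"dy":0,"dz":4.5,"wx":0,"wy":0,"wz":0,"claw":70},{"dx":0,"dy":0,"dz":4.5,"wx":0,"wy":0,"wz":0,"claw":60},{"dx":0,"dy":0,"dz":3.4,"wx":0,"wy":0,"wz":0,"claw":50},{"dx":0,"dy":0,"dz":1.5,"wx":0,"wy":0,"wz":0,"claw":50},{"dx":0,"dy":0,"dz":0,"wx":0,"wy":0,"wz":0,"claw":0},{"dx":0,"dy":0,"dz":0,"wx":0,"wy":0,"wz":0,"claw":0},{"dx":0,"dy":0,"dz":0,"wx":0,"wy":0,"wz":0,"claw":0}]' 25
python3 -m handwheel '[{"dx":0,"dy":0,"dz":0,"wx":0,"wy":0,"wz":0,"claw":0},{"dx":0,"dy":0,"dz":0,"wx":0,"wy":0,"wz":0,"claw":0}]'
```

```text
clock: 4.1
position: [0.5592, 0.2768, 0.0884]
tool_rot: [-3.139, -0.002, 0.113]
force: [-0.2, 7.9, -9.0]
grip_width: 0.0141
finger_force: 24.3
clock: 4.35
position: [0.5592, 0.2768, 0.0884]
tool_rot: [-3.139, -0.001, 0.113]
force: [0.8, 7.3, -9.9]
grip_width: 0.0143
finger_force: 24.3
```

```bash
python3 -m handwheel '[{"dx":0,"dy":0,"dz":0,"wx":0,"wy":0,"wz":-0.15,"claw":0},{"dx":0,"dy":0,"dz":0,"wx":0,"wy":0,"wz":-0.18,"claw":0},{"dx":0,"dy":0,"dz":0,"wx":0,"wy":0,"wz":-0.18,"claw":0},{"dx":0,"dy":0,"dz":0,"wx":0,"wy":0,"wz":-0.18,"claw":0},{"dx":0,"dy":0,"dz":0,"wx":0,"wy":0,"wz":-0.18,"claw":0},{"dx":0,"dy":0,"dz":0,"wx":0,"wy":0,"wz":-0.18,"claw":0},{"dx":0,"dy":0,"dz":0,"wx":0,"wy":0,"wz":-0.18,"claw":0},{"dx":0,"dy":0,"dz":0,"wx":0,"wy":0,"wz":-0.18,"claw":0}]'
python3 -m handwheel '[{"dx":0,"dy":0,"dz":0,"wx":0,"wy":0,"wz":-0.15,"claw":0},{"dx":0,"dy":0,"dz":0,"wx":0,"wy":0,"wz":-0.03,"claw":0},{"dx":0,"dy":0,"dz":0,"wx":0,"wy":0,"wz":0,"claw":0}]'
```

```text
clock: 5.35
position: [0.5591, 0.277, 0.0885]
tool_rot: [3.14, -0.003, 1.529]
force: [-1.3, 9.0, -11.4]
grip_width: 0.0142
finger_force: 24.6
clock: 5.72
position: [0.559, 0.277, 0.0884]
tool_rot: [3.14, -0.003, 1.703]
force: [-1.9, 9.9, -10.9]
grip_width: 0.0143
finger_force: 24.9
```

```bash
python3 -m handwheel '[{"dx":0,"dy":0,"dz":0,"wx":0,"wy":0,"wz":0,"claw":60},{"dx":0,"dy":0,"dz":0,"wx":0,"wy":0,"wz":0,"claw":60},{"dx":0,"dy":0,"dz":-3,"wx":0,"wy":0,"wz":0,"claw":60},{"dx":0,"dy":0,"dz":-5,"wx":0,"wy":0,"wz":0,"claw":60},{"dx":0,"dy":0,"dz":-5,"wx":0,"wy":0,"wz":0,"claw":100},{"dx":0,"dy":0,"dz":-5,"wx":0,"wy":0,"wz":0.15,"claw":100},{"dx":0,"dy":0,"dz":-4,"wx":0,"wy":0,"wz":0.17,"claw":100},{"dx":0,"dy":0,"dz":0,"wx":0,"wy":0,"wz":0.15,"claw":100}]'
python3 - <<'E'
from h import *
pose(); to([.504,-.423,.28])
W=grab("wrist"); h=hsv(W); 
S=grab("scene")
for g,near,fi in ((W,None,1),(S,(404,268),0)):
    h=hsv(g); m=((h[...,0]<4)|(h[...,0]>172))&(h[...,1]>150)&(h[...,2]>60)
    if near is None: near=(330,160)
    m,c,s=blob(m,near); v,u=np.nonzero(m); P=np.array([atz(g,a,b,.1,fi)[:2] for a,b in zip(u,v)]); w,V=np.linalg.eigh(np.cov(P.T)); print(c,s,P.mean(0),V[:,1])
E
```

```text
clock: 6.72
position: [0.5602, 0.2753, 0.3113]
tool_rot: [3.137, -0.004, 1.225]
force: [0.4, -0.2, -1.5]
grip_width: 0.0849
finger_force: 0.0
t 6.72 p [0.5602 0.2753 0.3113] tx [0.34 0.94 0.  ] ty [ 0.94 -0.34  0.  ] tz [ 0.01  0.   -1.  ] F [ 0.4 -0.2 -1.5] w 0.0849 ff 0.0 q [-0.44  0.43 -0.17  1.46  0.08  1.25 -0.96]
shift first cm (current axes) [-67.62  18.35   2.92]
[315.55584757 171.73587385] [296 137  37  65 761] [0.55962443 0.27385541] [-0.05798247  0.9983176 ]
[402.2372093  267.26976744] [390 259  26  20 215] [0.5600724  0.27537014] [0.03239413 0.99947517]
```

```bash
python3 -m handwheel '[{"dx":-3,"dy":0.8,"dz":0,"wx":0,"wy":0,"wz":0,"claw":100},{"dx":-5,"dy":1.3,"dz":0,"wx":0,"wy":0,"wz":0,"claw":100},{"dx":-5,"dy":1.4,"dz":0,"wx":0,"wy":0,"wz":0,"claw":100},{"dx":-5,"dy":1.4,"dz":0,"wx":0,"wy":0,"wz":0,"claw":100},{"dx":-5,"dy":1.4,"dz":0,"wx":0,"wy":0,"wz":0,"claw":100},{"dx":-5,"dy":1.4,"dz":0,"wx":0,"wy":0,"wz":0,"claw":100},{"dx":-5,"dy":1.4,"dz":0,"wx":0,"wy":0,"wz":0,"claw":100},{"dx":-5,"dy":1.4,"dz":0,"wx":0,"wy":0,"wz":0,"claw":100}]'
python3 -m handwheel '[{"dx":-5,"dy":1.4,"dz":0,"wx":0,"wy":0,"wz":0,"claw":100},{"dx":-5,"dy":1.4,"dz":0,"wx":0,"wy":0,"wz":0,"claw":100},{"dx":-5,"dy":1.4,"dz":0,"wx":0,"wy":0,"wz":0,"claw":100},{"dx":-5,"dy":1.4,"dz":0,"wx":0,"wy":0,"wz":0,"claw":100},{"dx":-5,"dy":1.3,"dz":2,"wx":0,"wy":0,"wz":0,"claw":100},{"dx":-3,"dy":0.8,"dz":3,"wx":0,"wy":0,"wz":0,"claw":100},{"dx":-1.6,"dy":0.3,"dz":3,"wx":0,"wy":0,"wz":0,"claw":100},{"dx":0,"dy":0,"dz":0,"wx":0,"wy":0,"wz":0,"claw":100}]'
python3 - <<'E'
from h import *
pose()
W=grab("wrist"); cv2.imwrite("pics/w3.png",W["frame"])
h=hsv(W); m=(h[...,0]<20)&(h[...,0]>4)&(h[...,1]>150)
n,l,s,c=cv2.connectedComponentsWithStats(m.astype(np.uint8))
for i in range(1,n):
    if s[i,4]>200: print(s[i],c[i],atz(W,*c[i],.008,1).round(3))
E
```

```text
clock: 7.82
position: [0.5307, -0.1201, 0.3071]
tool_rot: [-3.141, 0.0, 1.235]
force: [0.9, 0.6, -0.7]
grip_width: 0.0855
finger_force: 0.0
clock: 8.82
position: [0.5062, -0.4243, 0.2249]
tool_rot: [-3.137, -0.001, 1.232]
force: [-0.2, -0.2, 1.2]
grip_width: 0.0852
finger_force: 0.0
t 8.82 p [ 0.5062 -0.4243  0.2249] tx [0.33 0.94 0.  ] ty [ 0.94 -0.33 -0.  ] tz [-0.  0. -1.] F [-0.2 -0.2  1.2] w 0.0852 ff 0.0 q [ 0.56  0.56  0.08  1.47 -0.04  1.11  0.31]
[ 292   78   48  102 2672] [315.87687126 132.35366766] [ 0.52  -0.379  0.008]
[ 128  158  118   82 3983] [190.20110469 204.04067286] [ 0.324 -0.41   0.008]
```

View pics/w3.png

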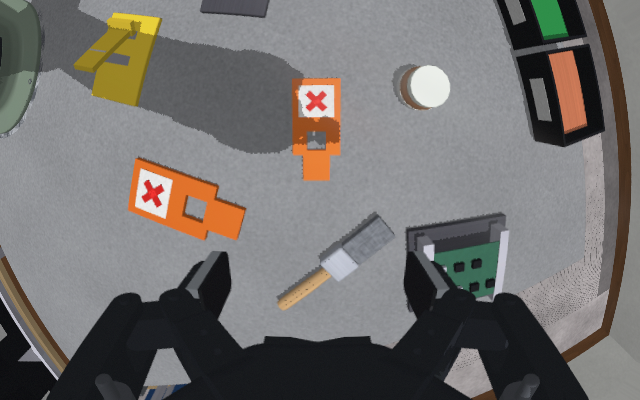

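Wrist view: the tag is at (316,78)–(316,180), tab end at (316,180) towards the gripper and axis along tool x. The brush head is at about (375,230) and the larger tag at (190,204).

Run:
```python
from h import *
W=grab("wrist"); p,R=cur()
for n,(a,b) in dict(end=(316.5,180.5),body=(316,78),l=(302,165),r=(330,165),bl=(293,130),br=(340,130),brush=(375,214),brush2=(394,232),brush3=(345,270),handle=(300,290)).items():
    X=atz(W,a,b,.008,1); print(n,X.round(4),"tool",(R.inv().apply(X-p)*1000).round(0))
```

```text
end [ 0.5023 -0.4379  0.008 ] tool [-16.  -1. 220.]
body [ 0.545  -0.3144  0.008 ] tool [115.  -2. 220.]
l [ 0.4915 -0.4126  0.008 ] tool [  5. -20. 220.]
r [ 0.5252 -0.4244  0.008 ] tool [  5.  16. 220.]
bl [ 0.4961 -0.3667  0.008 ] tool [ 49. -30. 220.]
br [ 0.5516 -0.3862  0.008 ] tool [ 49.  28. 220.]
brush [ 0.5613 -0.5071  0.008 ] tool [-61.  78. 220.]
brush2 [ 0.5796 -0.5417  0.008 ] tool [-88. 106. 220.]
brush3 [ 0.4974 -0.5746  0.008 ] tool [-146.   40.  220.]
handle [ 0.4245 -0.5852  0.008 ] tool [-180.  -26.  220.]
```

```bash
python3 -m handwheel '[{"dx":0,"dy":-0.15,"dz":4,"wx":0,"wy":0,"wz":0,"claw":55},{"dx":0,"dy":0,"dz":5,"wx":0,"wy":0,"wz":0,"claw":55},{"dx":0,"dy":0,"dz":5,"wx":0,"wy":0,"wz":0,"claw":55},{"dx":0,"dy":0,"dz":4.5,"wx":0,"wy":0,"wz":0,"claw":55},{"dx":0,"dy":0,"dz":2.5,"wx":0,"wy":0,"wz":0,"claw":55},{"dx":0,"dy":0,"dz":0.8,"wx":0,"wy":0,"wz":0,"claw":55},{"dx":0,"dy":0,"dz":0.3,"wx":0,"wy":0,"wz":0,"claw":55},{"dx":0,"dy":0,"dz":0,"wx":0,"wy":0,"wz":0,"claw":55}]' 60
python3 -m handwheel '[{"dx":0,"dy":0,"dz":0.2,"wx":0,"wy":0,"wz":0,"claw":55},{"dx":0,"dy":0,"dz":0,"wx":0,"wy":0,"wz":0,"claw":55}]'
```

```text
clock: 9.93
position: [0.5073, -0.4238, 0.0076]
tool_rot: [3.14, 0.0, 1.231]
force: [1.3, 0.2, -0.5]
grip_width: 0.0471
finger_force: 0.0
clock: 10.18
position: [0.5067, -0.4236, 0.0046]
tool_rot: [3.141, 0.0, 1.231]
force: [-0.7, -0.6, -0.0]
grip_width: 0.0473
finger_force: 0.0
```

```bash
python3 -m handwheel '[{"dx":0,"dy":-0.1,"dz":0.3,"wx":0,"wy":0,"wz":0,"claw":55},{"dx":0,"dy":0,"dz":0,"wx":0,"wy":0,"wz":0,"claw":55},{"dx":0,"dy":0,"dz":0,"wx":0,"wy":0,"wz":0,"claw":20},{"dx":0,"dy":0,"dz":0,"wx":0,"wy":0,"wz":0,"claw":10},{"dx":0,"dy":0,"dz":0,"wx":0,"wy":0,"wz":0,"claw":10},{"dx":0,"dy":0,"dz":0,"wx":0,"wy":0,"wz":0,"claw":10}]' 60
```

```text
clock: 10.92
position: [0.5056, -0.4232, 0.0012]
tool_rot: [3.142, 0.0, 1.231]
force: [-0.6, -0.2, 0.2]
grip_width: 0.0087
finger_force: 0.0
```

Run:
```python
from h import *
pose()
W=grab("wrist"); S=grab("scene"); D=grab("side")
A=cv2.resize(W["frame"][60:260,220:420],(400,400)); B=cv2.resize(D["frame"][250:350,320:420],(400,400),interpolation=cv2.INTER_CUBIC)
cv2.imwrite("pics/c.png",np.hstack([A,B]))
```

```text
t 10.93 p [ 0.5056 -0.4232  0.0012] tx [ 0.33  0.94 -0.  ] ty [ 0.94 -0.33  0.  ] tz [ 0. -0. -1.] F [-0.6 -0.2  0.2] w 0.0087 ff 0.0 q [ 0.58  0.82  0.05  1.63 -0.05  0.69  0.31]
```

View pics/c.png

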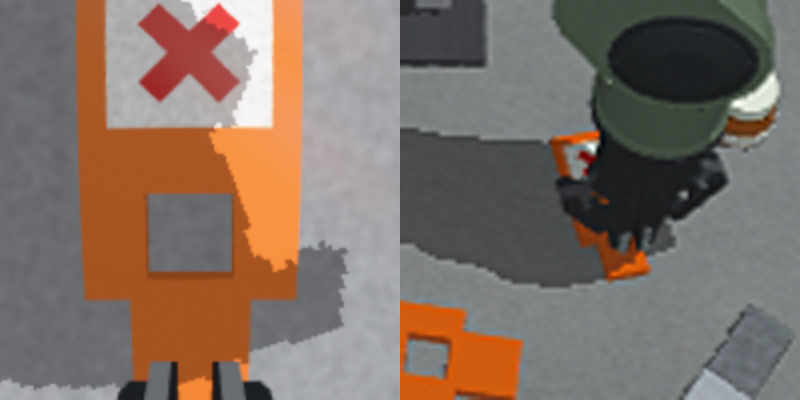

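The fingers closed above the tab: the tips sit higher than the TCP reading suggests, and the tag hasn't moved. I'll open and go lower, feeling for the bench.

```bash
python3 -m handwheel '[{"dx":0,"dy":0,"dz":0,"wx":0,"wy":0,"wz":0,"claw":52},{"dx":0,"dy":0,"dz":0,"wx":0,"wy":0,"wz":0,"claw":52},{"dx":0,"dy":0,"dz":0,"wx":0,"wy":0,"wz":0,"claw":52},{"dx":0,"dy":0,"dz":0.3,"wx":0,"wy":0,"wz":0,"claw":52},{"dx":0,"dy":0,"dz":0,"wx":0,"wy":0,"wz":0,"claw":52}]'
python3 -m handwheel '[{"dx":0,"dy":0,"dz":0.3,"wx":0,"wy":0,"wz":0,"claw":52},{"dx":0,"dy":0,"dz":0,"wx":0,"wy":0,"wz":0,"claw":52}]'
python3 -m handwheel '[{"dx":0,"dy":0,"dz":0.2,"wx":0,"wy":0,"wz":0,"claw":52},{"dx":0,"dy":0,"dz":0,"wx":0,"wy":0,"wz":0,"claw":52}]'
```

```text
clock: 11.7
position: [0.5055, -0.423, -0.0021]
tool_rot: [-3.141, -0.0, 1.231]
force: [-0.2, -0.4, 0.5]
grip_width: 0.0445
finger_force: 0.0
clock: 11.95
position: [0.5055, -0.4231, -0.0051]
tool_rot: [-3.141, -0.0, 1.231]
force: [0.0, -0.6, 0.2]
grip_width: 0.0443
finger_force: 0.0
clock: 12.2
position: [0.5055, -0.4231, -0.0069]
tool_rot: [-3.141, -0.0, 1.231]
force: [-0.1, -0.0, 0.2]
grip_width: 0.0448
finger_force: 0.0
```

```bash
python3 -m handwheel '[{"dx":0,"dy":0,"dz":0.2,"wx":0,"wy":0,"wz":0,"claw":52},{"dx":0,"dy":0,"dz":0,"wx":0,"wy":0,"wz":0,"claw":52}]'
python3 -m handwheel '[{"dx":0,"dy":0,"dz":0.2,"wx":0,"wy":0,"wz":0,"claw":45},{"dx":0,"dy":0,"dz":0,"wx":0,"wy":0,"wz":0,"claw":38},{"dx":0,"dy":0,"dz":0,"wx":0,"wy":0,"wz":0,"claw":32},{"dx":0,"dy":0,"dz":0,"wx":0,"wy":0,"wz":0,"claw":32}]'
```

```text
clock: 12.45
position: [0.5055, -0.4231, -0.009]
tool_rot: [-3.141, -0.0, 1.231]
force: [-0.7, -0.1, -0.9]
grip_width: 0.0444
finger_force: 0.0
clock: 12.95
position: [0.5056, -0.4232, -0.0107]
tool_rot: [3.142, 0.0, 1.231]
force: [0.2, 0.5, 0.2]
grip_width: 0.0273
finger_force: 0.0
```

Run:
```python
from h import *
W=grab("wrist"); p,R=cur(); pose()
o=-np.array(W["R"]).T@np.array(W["t"]); print("cam in tool",R.inv().apply(o-p).round(4))
def pf(X):
    c=np.array(W["R"])@X+np.array(W["t"]); th=np.arctan2(np.hypot(c[0],c[1]),c[2]); ph=np.arctan2(c[1],c[0]); return (W["cx"]+f(W)*th*np.cos(ph)).round(1),(W["cy"]+f(W)*th*np.sin(ph)).round(1)
for z in(0,-.01,-.02,-.03): print(z,"front edge of tip proj",[pf(p+R.apply([x,.014,z])) for x in(0,.011)])
h=hsv(W); om=(h[...,0]<20)&(h[...,0]>4)&(h[...,1]>150)
for r in range(190,330,6):
    c=np.nonzero(om[r,250:390])[0]; d=np.nonzero(W["frame"][r,280:350].max(1)<50)[0]
    print(r,(c.min()+250,c.max()+250,len(c)) if len(c) else None,(d.min()+280,d.max()+280,len(d)) if len(d) else None)
print([R.inv().apply(atz(W,a,b,.008,1)-p).round(4) for a,b in((315,210),(315,160),(315,240))])
cv2.imwrite("pics/c2.png",np.hstack([cv2.resize(W["frame"][180:330,240:390],(400,400)),cv2.resize(grab("scene")["frame"][140:210,190:260],(400,400),interpolation=cv2.INTER_CUBIC)]))
```

```text
t 13.0 p [ 0.5056 -0.4232 -0.0107] tx [ 0.33  0.94 -0.  ] ty [ 0.94 -0.33  0.  ] tz [ 0. -0. -1.] F [0.7 0.5 1. ] w 0.0276 ff 0.0 q [ 0.58  0.84  0.05  1.63 -0.05  0.67  0.31]
cam in tool [ 0.0719  0.0005 -0.1712]
0 front edge of tip proj [(np.float64(339.4), np.float64(235.5)), (np.float64(339.8), np.float64(218.3))]
-0.01 front edge of tip proj [(np.float64(340.6), np.float64(242.3)), (np.float64(341.1), np.float64(224.3))]
-0.02 front edge of tip proj [(np.float64(341.9), np.float64(249.8)), (np.float64(342.5), np.float64(231.0))]
-0.03 front edge of tip proj [(np.float64(343.3), np.float64(258.2)), (np.float64(344.0), np.float64(238.4))]
190 (np.int64(257), np.int64(371), 69) None
196 (np.int64(257), np.int64(371), 71) None
202 (np.int64(258), np.int64(371), 114) None
208 (np.int64(258), np.int64(371), 114) None
214 (np.int64(259), np.int64(371), 113) None
220 (np.int64(283), np.int64(346), 64) None
226 (np.int64(284), np.int64(346), 63) None
232 (np.int64(284), np.int64(345), 62) None
238 (np.int64(284), np.int64(345), 62) None
244 (np.int64(290), np.int64(344), 55) (np.int64(286), np.int64(348), 6)
250 (np.int64(290), np.int64(344), 55) (np.int64(285), np.int64(349), 10)
256 (np.int64(290), np.int64(344), 55) (np.int64(283), np.int64(349), 12)
262 (np.int64(290), np.int64(344), 55) (np.int64(282), np.int64(349), 13)
268 (np.int64(291), np.int64(343), 53) (np.int64(281), np.int64(349), 15)
274 None (np.int64(280), np.int64(349), 17)
280 None (np.int64(280), np.int64(349), 15)
286 None (np.int64(280), np.int64(349), 15)
292 None (np.int64(280), np.int64(349), 12)
298 None (np.int64(280), np.int64(349), 10)
304 None (np.int64(280), np.int64(349), 8)
310 None (np.int64(280), np.int64(349), 7)
316 None (np.int64(282), np.int64(284), 3)
322 None None
328 None None
[array([ 0.0222, -0.0005, -0.0187]), array([ 0.0483, -0.0004, -0.0187]), array([ 0.0053, -0.0005, -0.0187])]
```

View pics/c2.png

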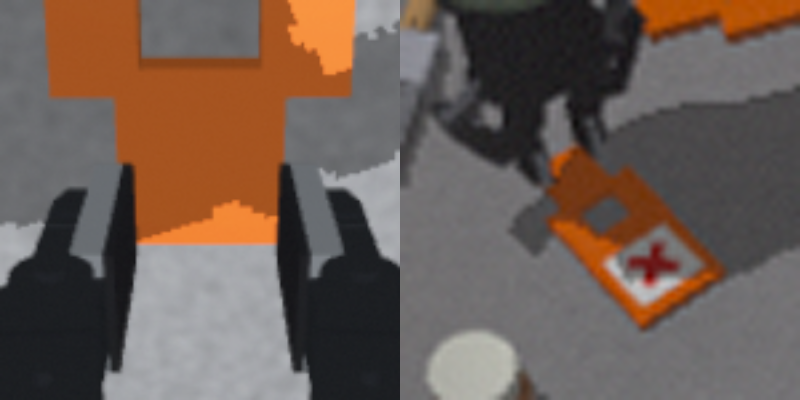

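Fingertips are still above the tab: by apparent size (pads at (290..344, 241), tab 62 px wide) they are about 1–2 cm up. Keep lowering by feel.

```bash
python3 -m handwheel '[{"dx":0,"dy":0,"dz":0,"wx":0,"wy":0,"wz":0,"claw":52},{"dx":0,"dy":0,"dz":0,"wx":0,"wy":0,"wz":0,"claw":52},{"dx":0,"dy":0,"dz":0.3,"wx":0,"wy":0,"wz":0,"claw":52},{"dx":0,"dy":0,"dz":0.2,"wx":0,"wy":0,"wz":0,"claw":52},{"dx":0,"dy":0,"dz":0,"wx":0,"wy":0,"wz":0,"claw":52}]'
python3 -m handwheel '[{"dx":0,"dy":0,"dz":0.3,"wx":0,"wy":0,"wz":0,"claw":52},{"dx":0,"dy":0,"dz":0,"wx":0,"wy":0,"wz":0,"claw":52}]'
python3 -m handwheel '[{"dx":0,"dy":0,"dz":0.3,"wx":0,"wy":0,"wz":0,"claw":52},{"dx":0,"dy":0,"dz":0,"wx":0,"wy":0,"wz":0,"claw":52}]'
python3 - <<'E'
from h import *
W=grab("wrist"); h=hsv(W); om=(h[...,0]<20)&(h[...,0]>4)&(h[...,1]>150)
for r in range(205,275,8):
    c=np.nonzero(om[r,250:390])[0]; d=np.nonzero(W["frame"][r,250:380].max(1)<50)[0]
    print(r,(c.min()+250,c.max()+250,len(c)) if len(c) else None,(d[d<66].max()+250,d[d>66].min()+250) if len(d) else None)
E
```

```text
clock: 13.68
position: [0.5054, -0.4231, -0.0161]
tool_rot: [-3.141, -0.0, 1.231]
force: [-0.1, 0.8, -0.8]
grip_width: 0.0444
finger_force: 0.0
clock: 13.92
position: [0.5055, -0.4231, -0.0191]
tool_rot: [-3.141, -0.0, 1.231]
force: [-0.3, -0.2, -0.2]
grip_width: 0.0443
finger_force: 0.0
clock: 14.18
position: [0.5055, -0.4231, -0.0221]
tool_rot: [-3.141, -0.0, 1.231]
force: [-0.1, -0.3, 0.1]
grip_width: 0.0446
finger_force: 0.0
205 (np.int64(254), np.int64(375), 74) None
213 (np.int64(255), np.int64(375), 121) None
221 (np.int64(255), np.int64(374), 120) None
229 (np.int64(281), np.int64(348), 68) None
237 (np.int64(282), np.int64(348), 67) None
245 (np.int64(282), np.int64(348), 67) (np.int64(271), np.int64(363))
253 (np.int64(283), np.int64(347), 65) (np.int64(272), np.int64(362))
261 (np.int64(283), np.int64(347), 65) (np.int64(273), np.int64(361))
269 (np.int64(283), np.int64(346), 64) (np.int64(273), np.int64(361))
```

```bash
python3 -m handwheel '[{"dx":0,"dy":0,"dz":0.3,"wx":0,"wy":0,"wz":0,"claw":52},{"dx":0,"dy":0,"dz":0.2,"wx":0,"wy":0,"wz":0,"claw":52},{"dx":0,"dy":0,"dz":0,"wx":0,"wy":0,"wz":0,"claw":52}]'
python3 -m handwheel '[{"dx":0,"dy":0,"dz":0.2,"wx":0,"wy":0,"wz":0,"claw":40},{"dx":0,"dy":0,"dz":0,"wx":0,"wy":0,"wz":0,"claw":34},{"dx":0,"dy":0,"dz":0,"wx":0,"wy":0,"wz":0,"claw":32},{"dx":0,"dy":0,"dz":0,"wx":0,"wy":0,"wz":0,"claw":32}]'
```

```text
clock: 14.6
position: [0.5055, -0.4231, -0.027]
tool_rot: [-3.141, -0.0, 1.231]
force: [-0.3, 0.5, -0.1]
grip_width: 0.0443
finger_force: 0.0
clock: 15.1
position: [0.5058, -0.4234, -0.0285]
tool_rot: [3.141, 0.0, 1.231]
force: [-0.8, 0.8, 5.3]
grip_width: 0.032
finger_force: 59.9
```

Gripped at last (finger force 60 N), so the effective finger tip sits about 28 mm behind the reported TCP. Next I lift and refine the rest pose.

```bash
python3 -m handwheel '[{"dx":0,"dy":0,"dz":-2,"wx":0,"wy":0,"wz":0,"claw":20},{"dx":0,"dy":0,"dz":-4,"wx":0,"wy":0,"wz":0,"claw":20},{"dx":0,"dy":0,"dz":-5,"wx":0,"wy":0,"wz":0,"claw":20},{"dx":0,"dy":0,"dz":-5,"wx":0,"wy":0,"wz":0,"claw":20},{"dx":0,"dy":0,"dz":-4,"wx":0,"wy":0,"wz":0,"claw":20},{"dx":0,"dy":0,"dz":0,"wx":0,"wy":0,"wz":0,"claw":20}]'
cat >> h.py <<'E'
def fitblob(g,mask,pts3,fish=False):
    pass
def restpts(cx,cy,yaw):
    # outline pts of blue board top surface (local)
    c=np.sqrt(.5); L=[]
    for s,y in ((0,-.018),(0,.018),(.08,.018),(.08,-.018)): L.append([-.036+s*c,y,.034+s*c])
    M=Ro.from_euler("z",yaw).as_matrix(); return (M@np.array(L).T).T+[cx,cy,0]
def basepts(cx,cy,yaw):
    M=Ro.from_euler("z",yaw).as_matrix(); return (M@np.array([[a,b,.01] for a,b in((-.065,-.045),(-.065,.045),(.065,.045),(.065,-.045))]).T).T+[cx,cy,0]
E
python3 - <<'E'
from h import *
pose()
S=grab("scene");D=grab("side")
out=[]
for g,near in((S,(290,205)),(D,(328,240))):
    h=hsv(g); m=(h[...,0]>100)&(h[...,0]<130)&(h[...,1]>130)
    try:
        m,c,s=blob(m,near); print("blue",c.round(1),s)
    except Exception as e: print(e)
    b=restpts(.5025,-.141,-2.10); print("pred board",[tuple(np.round(proj(g,X),1)) for X in b])
    im=g["frame"].copy()
    for P,col in((b,(0,255,255)),(basepts(.5025,-.141,-2.10),(0,255,0))):
        pass
    big=cv2.resize(im[int(near[1])-50:int(near[1])+50,int(near[0])-50:int(near[0])+50],(400,400),interpolation=cv2.INTER_CUBIC)
    for P,col in((b,(0,255,255)),(basepts(.5025,-.141,-2.10),(0,255,0))):
        q=np.array([proj(g,X) for X in P]); q=((q-np.array(near)+50+.5)*4).astype(int); cv2.polylines(big,[q],True,col,1)
    out.append(big)
cv2.imwrite("pics/rest.png",np.hstack(out))
E
```

```text
clock: 15.85
position: [0.5067, -0.4242, 0.1757]
tool_rot: [3.136, 0.002, 1.231]
force: [-0.2, -0.8, -1.6]
grip_width: 0.032
finger_force: 59.7
t 15.85 p [ 0.5067 -0.4242  0.1757] tx [ 0.33  0.94 -0.  ] ty [ 0.94 -0.33  0.01] tz [ 0. -0. -1.] F [-0.2 -0.8 -1.6] w 0.032 ff 59.7 q [ 0.56  0.6   0.07  1.53 -0.05  1.    0.31]
blue [292.4 201.4] [283 186  22  31 322]
pred board [(np.float64(299.7), np.float64(207.2)), (np.float64(289.8), np.float64(211.9)), (np.float64(280.8), np.float64(189.2)), (np.float64(290.9), np.float64(184.6))]
blue [328.1 237.4] [321 233  14  10 126]
pred board [(np.float64(323.2), np.float64(237.6)), (np.float64(333.5), np.float64(237.7)), (np.float64(334.6), np.float64(240.9)), (np.float64(323.8), np.float64(240.9))]
```

View pics/rest.png

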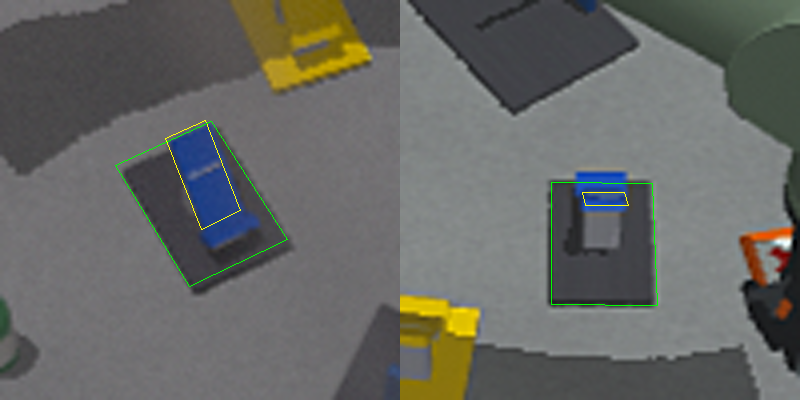

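Rest fit: the predicted outlines sit within about 1.5 px of the picture in both views (base at (190,205) scene crop, (603,243) side crop). Now for the placing pose.

```bash
cat > plan.py <<'E'
from h import *
yaw=-2.10; rx=np.array([np.cos(yaw),np.sin(yaw),0]); up=np.array([0,0,1.]); c=np.sqrt(.5)
seat=np.array([.504,-.140,0])+rx*(-.036+.065*c)+up*(.034+.065*c)
tx=(rx+up)*c; tz=(up-rx)*c
E
python3 - <<'E'
from plan import *
print("seat",seat)
R=Ro.from_matrix(np.column_stack([-tx,np.cross(tz,tx),-tz]))
off=np.array([.049,0,-.0285])
pose()
for n,d in (("hover",tz*.05+tx*.01),("near",tz*.012+tx*.006),("seat",tz*0)):
    print(n,(seat+d-R.apply(off)).round(4)); to(seat+d-R.apply(off),R)
E
```

```text
seat [ 0.49897075 -0.14859924  0.07996194]
t 15.95 p [ 0.5055 -0.4231  0.1718] tx [ 0.33  0.94 -0.  ] ty [ 0.94 -0.33  0.  ] tz [ 0. -0. -1.] F [-0.2 -0.8 -1.4] w 0.032 ff 59.7 q [ 0.56  0.61  0.07  1.54 -0.05  1.    0.31]
hover [ 0.4856 -0.1715  0.1369]
shift first cm (current axes) [ 23.05 -10.27   3.48]
turn rotvec [ 0.075 -0.783  0.179] shift after turn [ 17.12 -14.42 -12.17]
near [ 0.4734 -0.1922  0.1072]
shift first cm (current axes) [ 20.69 -10.72   6.45]
turn rotvec [ 0.075 -0.783  0.179] shift after turn [ 17.52 -14.42  -8.37]
seat [ 0.4713 -0.1959  0.0945]
shift first cm (current axes) [ 20.28 -10.8    7.73]
turn rotvec [ 0.075 -0.783  0.179] shift after turn [ 18.12 -14.42  -7.17]
```

```bash
python3 -m handwheel '[{"dx":2.5,"dy":-1.2,"dz":-1.5,"wx":0,"wy":0,"wz":0,"claw":20},{"dx":4,"dy":-1.8,"dz":-1.5,"wx":0,"wy":0,"wz":0,"claw":20},{"dx":4.5,"dy":-2,"dz":-1.2,"wx":0,"wy":0,"wz":0,"claw":20},{"dx":4.5,"dy":-2,"dz":0,"wx":0,"wy":0,"wz":0,"claw":20},{"dx":4.5,"dy":-2,"dz":0,"wx":0,"wy":0,"wz":0,"claw":20},{"dx":3,"dy":-1.3,"dz":0,"wx":0,"wy":0,"wz":0,"claw":20},{"dx":0,"dy":0,"dz":0,"wx":0.015,"wy":-0.157,"wz":0.036,"claw":20},{"dx":0,"dy":0,"dz":0,"wx":0.015,"wy":-0.157,"wz":0.036,"claw":20}]'
python3 -m handwheel '[{"dx":0,"dy":0,"dz":0,"wx":0.015,"wy":-0.157,"wz":0.036,"claw":20},{"dx":0,"dy":0,"dz":0,"wx":0.015,"wy":-0.157,"wz":0.036,"claw":20},{"dx":0,"dy":0,"dz":0,"wx":0.015,"wy":-0.157,"wz":0.036,"claw":20},{"dx":0,"dy":0,"dz":0,"wx":0,"wy":0,"wz":0,"claw":20}]'
cat >> plan.py <<'E'
Rp=Ro.from_matrix(np.column_stack([-tx,np.cross(tz,tx),-tz]))
TAG=np.array([[-.065,-.03],[-.065,.03],[.032,.03],[.032,.017],[.065,.017],[.065,-.017],[.032,-.017],[.032,-.03]])
def tagpoly(g,o,R,z=.008):
    return np.array([proj(g,o+R.apply([a,b,z])) for a,b in TAG])
def orange(g):
    h=hsv(g); m=(h[...,0]<20)&(h[...,0]>4)&(h[...,1]>140)&(h[...,2]>50); return m
E
python3 - <<'E'
from plan import *
pose(); p,R=cur()
flip=Ro.from_matrix(np.diag([-1,1,-1.])) # tag axes in tool
for n in("scene","side"):
    g=grab(n); m=orange(g); 
    o=p+R.apply([.049,0,-.0285]); q=tagpoly(g,o,R*flip)
    near=q.mean(0); l,t=q.min(0); r,b=q.max(0)
    cc,ll,s,c=cv2.connectedComponentsWithStats(m.astype(np.uint8))
    print(n,"pred bbox",np.round([l,t,r,b],1),"c",near.round(1))
    for i in range(1,cc):
        if s[i,4]>30: print("   ",[s[i,0],s[i,1],s[i,0]+s[i,2],s[i,1]+s[i,3],s[i,4]])
    F=np.zeros((400,640),np.uint8); cv2.fillPoly(F,[q.astype(np.int32)],1)
for d in (tz*.05+tx*.01,tz*.012+tx*.006,tz*0): to(seat+d-Rp.apply([.049,0,-.0285]),Rp)
E
```

```text
clock: 16.95
position: [0.4848, -0.1724, 0.2133]
tool_rot: [-3.123, 0.32, 1.159]
force: [-0.5, -1.3, -1.3]
grip_width: 0.0316
finger_force: 59.7
clock: 17.45
position: [0.4851, -0.1698, 0.2104]
tool_rot: [-3.135, 0.792, 1.05]
force: [-0.2, -0.4, -0.8]
grip_width: 0.0319
finger_force: 59.8
t 17.45 p [ 0.4851 -0.1698  0.2104] tx [ 0.35  0.61 -0.71] ty [ 0.86 -0.5  -0.  ] tz [-0.36 -0.61 -0.7 ] F [-0.2 -0.4 -0.8] w 0.0319 ff 59.8 q [-0.32  0.63  0.21  1.72  0.49  1.36 -0.89]
scene pred bbox [278.9 155.  308.8 202. ] c [290.1 172.7]
    [np.int32(0), np.int32(0), np.int32(30), np.int32(27), np.int32(229)]
    [np.int32(30), np.int32(0), np.int32(56), np.int32(26), np.int32(124)]
    [np.int32(79), np.int32(0), np.int32(92), np.int32(15), np.int32(47)]
    [np.int32(453), np.int32(2), np.int32(496), np.int32(27), np.int32(291)]
    [np.int32(64), np.int32(4), np.int32(77), np.int32(15), np.int32(39)]
    [np.int32(52), np.int32(9), np.int32(69), np.int32(21), np.int32(56)]
    [np.int32(75), np.int32(15), np.int32(88), np.int32(27), np.int32(36)]
    [np.int32(0), np.int32(25), np.int32(1
[... 1220 characters left out ...]
, np.int32(213), np.int32(42)]
    [np.int32(452), np.int32(241), np.int32(488), np.int32(272), np.int32(509)]
    [np.int32(397), np.int32(274), np.int32(414), np.int32(284), np.int32(60)]
    [np.int32(289), np.int32(322), np.int32(351), np.int32(354), np.int32(990)]
    [np.int32(0), np.int32(332), np.int32(16), np.int32(381), np.int32(397)]
shift first cm (current axes) [5.42 0.05 5.26]
turn rotvec [-0.002  0.002  0.001] shift after turn [5.41 0.04 5.28]
shift first cm (current axes) [5.83 0.06 9.06]
turn rotvec [-0.002  0.002  0.001] shift after turn [5.81 0.04 9.08]
shift first cm (current axes) [ 6.43  0.06 10.26]
turn rotvec [-0.002  0.002  0.001] shift after turn [ 6.41  0.04 10.28]
```

Predicted and observed tag boxes agree within 1–4 px in scene, so the held-tag model is right. Placing.

```bash
python3 -m handwheel '[{"dx":1.5,"dy":0,"dz":1.5,"wx":0,"wy":0,"wz":0,"claw":20},{"dx":2,"dy":0,"dz":2,"wx":0,"wy":0,"wz":0,"claw":20},{"dx":1.8,"dy":0,"dz":2,"wx":0,"wy":0,"wz":0,"claw":20},{"dx":0.2,"dy":0,"dz":2,"wx":0,"wy":0,"wz":0,"claw":20},{"dx":0.1,"dy":0,"dz":1.5,"wx":0,"wy":0,"wz":0,"claw":20},{"dx":0,"dy":0,"dz":0.6,"wx":0,"wy":0,"wz":0,"claw":20},{"dx":0,"dy":0,"dz":0,"wx":0,"wy":0,"wz":0,"claw":20}]'
python3 - <<'E'
from plan import *
pose(); to(seat-Rp.apply([.049,0,-.0285]),Rp)
E
```

```text
clock: 18.42
position: [0.4707, -0.1968, 0.1059]
tool_rot: [3.142, 0.787, 1.04]
force: [-0.8, 1.4, -0.5]
grip_width: 0.0316
finger_force: 59.8
t 18.43 p [ 0.4707 -0.1968  0.1059] tx [ 0.36  0.61 -0.71] ty [ 0.86 -0.51  0.  ] tz [-0.36 -0.61 -0.71] F [-0.8  1.4 -0.5] w 0.0316 ff 59.8 q [-0.28  0.77  0.21  1.81  0.52  1.14 -0.98]
shift first cm (current axes) [0.89 0.   0.73]
turn rotvec [-0.001  0.002 -0.001] shift after turn [0.89 0.   0.73]
```

```bash
python3 -m handwheel '[{"dx":0,"dy":0,"dz":0.3,"wx":0,"wy":0,"wz":0,"claw":20},{"dx":0,"dy":0,"dz":0.2,"wx":0,"wy":0,"wz":0,"claw":20},{"dx":0,"dy":0,"dz":0,"wx":0,"wy":0,"wz":0,"claw":20}]'
python3 -m handwheel '[{"dx":0,"dy":0,"dz":0.2,"wx":0,"wy":0,"wz":0,"claw":20},{"dx":0,"dy":0,"dz":0,"wx":0,"wy":0,"wz":0,"claw":20}]'
python3 -m handwheel '[{"dx":0.5,"dy":0,"dz":0,"wx":0,"wy":0,"wz":0,"claw":20},{"dx":0,"dy":0,"dz":0,"wx":0,"wy":0,"wz":0,"claw":20}]'
```

```text
clock: 18.8
position: [0.4693, -0.1995, 0.1024]
tool_rot: [3.141, 0.787, 1.041]
force: [2.5, 0.7, 1.4]
grip_width: 0.0318
finger_force: 60.1
clock: 19.05
position: [0.4686, -0.2007, 0.101]
tool_rot: [3.141, 0.787, 1.041]
force: [2.1, 2.4, 6.5]
grip_width: 0.0319
finger_force: 60.6
clock: 19.3
position: [0.4705, -0.1975, 0.0974]
tool_rot: [3.141, 0.787, 1.041]
force: [1.9, 4.2, 7.5]
grip_width: 0.0318
finger_force: 60.8
```

```bash
python3 -m handwheel '[{"dx":0.3,"dy":0,"dz":0,"wx":0,"wy":0,"wz":0,"claw":20},{"dx":0,"dy":0,"dz":0,"wx":0,"wy":0,"wz":0,"claw":20}]'
python3 -m handwheel '[{"dx":0,"dy":0,"dz":0,"wx":0,"wy":0,"wz":0,"claw":45},{"dx":0,"dy":0,"dz":0,"wx":0,"wy":0,"wz":0,"claw":60},{"dx":0,"dy":0,"dz":0,"wx":0,"wy":0,"wz":0,"claw":75},{"dx":0,"dy":0,"dz":0,"wx":0,"wy":0,"wz":0,"claw":75},{"dx":0,"dy":0,"dz":-2,"wx":0,"wy":0,"wz":0,"claw":75},{"dx":0,"dy":0,"dz":-4,"wx":0,"wy":0,"wz":0,"claw":75},{"dx":0,"dy":0,"dz":-5,"wx":0,"wy":0,"wz":0,"claw":75},{"dx":0,"dy":0,"dz":0,"wx":0,"wy":0,"wz":0,"claw":75}]'
python3 - <<'E'
from plan import *
pose(); to(seat-Rp.apply([.049,0,-.0285]),Rp)
Rt=Ro.from_matrix(np.column_stack([tx,np.cross(tz,tx),tz]))
for n in("scene","side"):
    g=grab(n); m=orange(g); q=tagpoly(g,seat,Rt); l,t=q.min(0); r,b=q.max(0)
    cc,ll,s,c=cv2.connectedComponentsWithStats(m.astype(np.uint8)); print(n,"pred",np.round([l,t,r,b],1))
    for i in range(1,cc):
        if s[i,4]>20 and np.hypot(*(c[i]-q.mean(0)))<40: print("   ",s[i,0],s[i,1],s[i,0]+s[i,2],s[i,1]+s[i,3],s[i,4])
E
```

```text
clock: 19.55
position: [0.4715, -0.1958, 0.0955]
tool_rot: [3.141, 0.787, 1.041]
force: [2.9, 4.0, 9.6]
grip_width: 0.0319
finger_force: 61.0
clock: 20.55
position: [0.5127, -0.1265, 0.1741]
tool_rot: [3.138, 0.784, 1.041]
force: [-0.0, -0.1, -0.8]
grip_width: 0.0638
finger_force: 0.0
t 20.55 p [ 0.5127 -0.1265  0.1741] tx [ 0.36  0.61 -0.71] ty [ 0.86 -0.5   0.  ] tz [-0.35 -0.61 -0.71] F [-0.  -0.1 -0.8] w 0.0638 ff 0.0 q [-0.35  0.72  0.18  1.65  0.46  1.36 -0.94]
shift first cm (current axes) [-0.1  -0.1  11.35]
turn rotvec [ 0.003 -0.002 -0.   ] shift after turn [-0.08 -0.07 11.35]
scene pred [276.  170.9 303.8 214.4]
    277 172 305 216 262
side pred [320.1 235.  338.7 240.3]
    320 234 340 243 116
```

The tag is propped: predicted and observed boxes agree within 2–3 px in both views. Next I swing the tool to point down along the tag and regrasp the tab.

```bash
python3 -m handwheel '[{"dx":-4,"dy":0,"dz":-4,"wx":0,"wy":0,"wz":0,"claw":65},{"dx":-3,"dy":0,"dz":-3,"wx":0,"wy":0.17,"wz":0,"claw":65},{"dx":0,"dy":0,"dz":0,"wx":0,"wy":0.18,"wz":0,"claw":65},{"dx":0,"dy":0,"dz":0,"wx":0,"wy":0.18,"wz":0,"claw":65},{"dx":-4,"dy":0,"dz":0,"wx":0,"wy":0.18,"wz":0,"claw":65},{"dx":-4,"dy":0,"dz":0,"wx":0,"wy":0.18,"wz":0,"claw":65},{"dx":-4,"dy":0,"dz":0,"wx":0,"wy":0.18,"wz":0,"claw":65},{"dx":0,"dy":0,"dz":0,"wx":0,"wy":0,"wz":0,"claw":65}]'
cat >> plan.py <<'E'
Rg=Ro.from_matrix(np.column_stack([tz,np.cross(tz,tx),-tx]))
E
python3 - <<'E'
from plan import *
pose()
for d in (.075,0): print((seat+tx*(.0095+d)+tz*.004).round(3)); to(seat+tx*(.0095+d)+tz*.004,Rg)
E
```

```text
clock: 21.65
position: [0.4517, -0.2254, 0.2793]
tool_rot: [-3.128, -0.225, 1.027]
force: [0.9, 0.5, -0.3]
grip_width: 0.0556
finger_force: 0.0
t 21.65 p [ 0.4517 -0.2254  0.2793] tx [0.5  0.83 0.22] ty [ 0.86 -0.51 -0.01] tz [ 0.1   0.2  -0.97] F [ 0.9  0.5 -0.3] w 0.0556 ff 0.0 q [ 0.4   0.26  0.13  1.82 -0.29  1.09  0.12]
[ 0.47  -0.198  0.143]
shift first cm (current axes) [ 0.19  0.35 14.08]
turn rotvec [-0.006  0.56  -0.017] shift after turn [-7.32  0.2  12.03]
[ 0.497 -0.152  0.09 ]
shift first cm (current axes) [ 4.18  0.36 20.43]
turn rotvec [-0.006  0.56  -0.017] shift after turn [-7.32  0.2  19.53]
```

```bash
python3 -m handwheel '[{"dx":0,"dy":0,"dz":0,"wx":0,"wy":0.18,"wz":0,"claw":65},{"dx":0,"dy":0,"dz":0,"wx":0,"wy":0.18,"wz":0,"claw":65},{"dx":0,"dy":0,"dz":0,"wx":0,"wy":0.18,"wz":0,"claw":65},{"dx":-2,"dy":0,"dz":0.5,"wx":0,"wy":0,"wz":0,"claw":65},{"dx":-2.5,"dy":0,"dz":1,"wx":0,"wy":0,"wz":0,"claw":65},{"dx":0,"dy":0,"dz":0,"wx":0,"wy":0,"wz":0,"claw":65}]'
python3 - <<'E'
from plan import *
pose()
for d in (.075,0): to(seat+tx*(.0095+d)+tz*.004,Rg)
E
```

```text
clock: 22.4
position: [0.4433, -0.2375, 0.2366]
tool_rot: [-3.117, -0.765, 1.025]
force: [0.8, -0.2, 0.1]
grip_width: 0.0558
finger_force: 0.0
t 22.4 p [ 0.4433 -0.2375  0.2366] tx [0.37 0.62 0.69] ty [ 0.86 -0.51 -0.02] tz [ 0.34  0.6  -0.72] F [ 0.8 -0.2  0.1] w 0.0558 ff 0.0 q [ 0.79  0.49  0.07  1.85 -0.79  1.25  0.77]
shift first cm (current axes) [-3.05  0.48 10.1 ]
turn rotvec [-0.012  0.02  -0.012] shift after turn [-3.26  0.32 10.04]
shift first cm (current axes) [-2.9   0.57 17.6 ]
turn rotvec [-0.012  0.02  -0.012] shift after turn [-3.26  0.32 17.54]
```

```bash
python3 -m handwheel '[{"dx":0,"dy":0,"dz":0,"wx":-0.012,"wy":0.02,"wz":-0.012,"claw":65},{"dx":-1.6,"dy":0.15,"dz":3,"wx":0,"wy":0,"wz":0,"claw":65},{"dx":-1.7,"dy":0.15,"dz":4,"wx":0,"wy":0,"wz":0,"claw":65},{"dx":0,"dy":0,"dz":3,"wx":0,"wy":0,"wz":0,"claw":65},{"dx":0,"dy":0,"dz":0,"wx":0,"wy":0,"wz":0,"claw":65}]'
python3 - <<'E'
from plan import *
pose(); p,R=cur()
to(seat+tx*.0095+tz*.004,Rg)
W=grab("wrist")
m=orange(W); cc,ll,s,c=cv2.connectedComponentsWithStats(m.astype(np.uint8))
for i in range(1,cc):
    if s[i,4]>150: print(s[i],c[i].round(0))
cv2.imwrite("pics/w5.png",W["frame"])
def pf(X):
    c=np.array(W["R"])@X+np.array(W["t"]); th=np.arctan2(np.hypot(c[0],c[1]),c[2]); ph=np.arctan2(c[1],c[0]); return (W["cx"]+f(W)*th*np.cos(ph)).round(0),(W["cy"]+f(W)*th*np.sin(ph)).round(0)
Rt=Ro.from_matrix(np.column_stack([tx,np.cross(tz,tx),tz]))
print([tuple(map(int,pf(seat+Rt.apply([a,b,.008])))) for a,b in TAG])
for r in range(130,260,10):
    k=np.nonzero(m[r,240:400])[0]; print(r,(k.min()+240,k.max()+240) if len(k) else None)
E
```

```text
clock: 23.02
position: [0.4715, -0.1967, 0.1443]
tool_rot: [3.137, -0.787, 1.049]
force: [-0.1, -0.3, 0.7]
grip_width: 0.0553
finger_force: 0.0
t 23.02 p [ 0.4715 -0.1967  0.1443] tx [0.35 0.61 0.71] ty [ 0.86 -0.5   0.  ] tz [ 0.36  0.61 -0.71] F [-0.1 -0.3  0.7] w 0.0553 ff 0.0 q [ 0.77  0.62  0.    1.95 -0.92  1.05  0.92]
shift first cm (current axes) [-0.25 -0.06  7.51]
turn rotvec [-0.    -0.001  0.005] shift after turn [-0.24 -0.06  7.51]
[ 277  174   78   56 3049] [316. 204.]
[618 207  22  42 341] [630. 225.]
[520 288  29  47 559] [530. 314.]
[(288, 178), (344, 179), (355, 206), (338, 205), (341, 220), (289, 220), (293, 205), (276, 205)]
130 None
140 None
150 None
160 None
170 None
180 (np.int64(286), np.int64(346))
190 (np.int64(282), np.int64(349))
200 (np.int64(278), np.int64(353))
210 (np.int64(278), np.int64(354))
220 (np.int64(291), np.int64(341))
230 None
240 None
250 None
```

```bash
python3 -m handwheel '[{"dx":-0.4,"dy":-0.05,"dz":2,"wx":0,"wy":0,"wz":0,"claw":65},{"dx":0,"dy":0,"dz":3,"wx":0,"wy":0,"wz":0,"claw":65},{"dx":0,"dy":0,"dz":2,"wx":0,"wy":0,"wz":0,"claw":65},{"dx":0,"dy":0,"dz":0.5,"wx":0,"wy":0,"wz":0,"claw":65},{"dx":0,"dy":0,"dz":0,"wx":0,"wy":0,"wz":0,"claw":65}]'
python3 - <<'E'
from plan import *
pose(); to(seat+tx*.0095+tz*.004,Rg)
W=grab("wrist"); m=orange(W)
for r in range(170,330,10):
    k=np.nonzero(m[r,240:400])[0]; print(r,(k.min()+240,k.max()+240) if len(k) else None)
E
```

```text
clock: 23.7
position: [0.4965, -0.1561, 0.0894]
tool_rot: [3.133, -0.785, 1.048]
force: [-0.1, -0.2, 0.2]
grip_width: 0.0556
finger_force: 0.0
t 23.7 p [ 0.4965 -0.1561  0.0894] tx [0.35 0.61 0.71] ty [ 0.86 -0.5   0.01] tz [ 0.36  0.61 -0.71] F [-0.1 -0.2  0.2] w 0.0556 ff 0.0 q [ 0.73  0.7  -0.06  2.   -1.03  0.9   1.  ]
shift first cm (current axes) [ 0.28 -0.16  0.26]
turn rotvec [0.004 0.001 0.005] shift after turn [ 0.28 -0.16  0.26]
170 None
180 None
190 (np.int64(276), np.int64(351))
200 (np.int64(271), np.int64(355))
210 (np.int64(268), np.int64(359))
220 (np.int64(263), np.int64(363))
230 (np.int64(260), np.int64(367))
240 (np.int64(260), np.int64(367))
250 (np.int64(278), np.int64(348))
260 (np.int64(276), np.int64(351))
270 (np.int64(276), np.int64(351))
280 None
290 None
300 None
310 None
320 None
```

```bash
python3 -m handwheel '[{"dx":0.1,"dy":-0.1,"dz":0.2,"wx":0,"wy":0,"wz":0,"claw":65},{"dx":0,"dy":0,"dz":0,"wx":0,"wy":0,"wz":0,"claw":45},{"dx":0,"dy":0,"dz":0,"wx":0,"wy":0,"wz":0,"claw":30},{"dx":0,"dy":0,"dz":0,"wx":0,"wy":0,"wz":0,"claw":25},{"dx":0,"dy":0,"dz":0,"wx":0,"wy":0,"wz":0,"claw":25}]' 70
```

```text
clock: 24.38
position: [0.4965, -0.1533, 0.0882]
tool_rot: [3.134, -0.785, 1.047]
force: [-4.1, -2.8, 5.8]
grip_width: 0.0321
finger_force: 68.7
```

```bash
python3 -m handwheel '[{"dx":1,"dy":0,"dz":-0.3,"wx":0,"wy":0,"wz":0,"claw":20},{"dx":2,"dy":0,"dz":-1.5,"wx":0,"wy":0,"wz":0,"claw":20},{"dx":3,"dy":0,"dz":-3,"wx":0,"wy":0,"wz":0,"claw":20},{"dx":3,"dy":0,"dz":-3,"wx":0,"wy":0,"wz":0,"claw":20},{"dx":3,"dy":0,"dz":-3,"wx":0,"wy":0,"wz":0,"claw":20},{"dx":0,"dy":0,"dz":0,"wx":0,"wy":-0.17,"wz":0,"claw":20},{"dx":0,"dy":0,"dz":0,"wx":0,"wy":-0.17,"wz":0,"claw":20},{"dx":0,"dy":0,"dz":0,"wx":0,"wy":-0.17,"wz":0,"claw":20}]'
python3 -m handwheel '[{"dx":0,"dy":0,"dz":0,"wx":0,"wy":-0.17,"wz":0,"claw":20},{"dx":0,"dy":0,"dz":0,"wx":0,"wy":-0.1,"wz":0,"claw":20},{"dx":0,"dy":0,"dz":0,"wx":0,"wy":0,"wz":0,"claw":20}]'
cat >> plan.py <<'E'
syaw=.1; sx=np.array([np.cos(syaw),np.sin(syaw),0]); sy=np.array([-sx[1],sx[0],0])
tip=np.array([.5455,.1037,.178]); pdir=sx*np.cos(np.radians(12))-up*np.sin(np.radians(12))
Rh=frame(-up,-sy)
E
python3 - <<'E'
from plan import *
pose(); to(tip-pdir*.045-up*.004,Rh); p,R=cur()
Rt=R*Ro.from_matrix(np.column_stack([[0,0,-1],[0,1,0],[1,0,0]]))  # tag x=-toolz, y=tooly, z=toolx
o=p-Rt.apply([.010,0,.004])
for n in("scene","side"):
    g=grab(n); m=orange(g); q=np.vstack([tagpoly(g,o,Rt),tagpoly(g,o,Rt,0)]); l,t=q.min(0); r,b=q.max(0)
    cc,ll,s,c=cv2.connectedComponentsWithStats(m.astype(np.uint8)); print(n,"pred",np.round([l,t,r,b],1))
    for i in range(1,cc):
        if s[i,4]>20 and np.hypot(*(c[i]-q.mean(0)))<50: print("   ",s[i,0],s[i,1],s[i,0]+s[i,2],s[i,1]+s[i,3],s[i,4])
E
```

```text
clock: 25.38
position: [0.5005, -0.1454, 0.2507]
tool_rot: [3.133, -0.271, 1.044]
force: [-0.5, 0.4, -2.4]
grip_width: 0.0319
finger_force: 69.5
clock: 25.75
position: [0.501, -0.1426, 0.2495]
tool_rot: [3.137, -0.005, 1.047]
force: [-0.0, 0.5, -1.8]
grip_width: 0.0319
finger_force: 69.5
t 25.75 p [ 0.501  -0.1426  0.2495] tx [0.5  0.87 0.01] ty [ 0.87 -0.5   0.01] tz [ 0.01  0.   -1.  ] F [-0.   0.5 -1.8] w 0.0319 ff 69.5 q [ 0.03  0.3   0.17  1.83 -0.06  1.01 -0.3 ]
shift first cm (current axes) [ 20.95 -12.07   6.67]
turn rotvec [ 0.002 -0.007  0.947] shift after turn [  2.48 -24.06   6.62]
scene pred [276.5 145.7 297.2 181.1]
    230 121 270 147 462
    278 149 292 183 168
side pred [320.6 192.1 340.7 221.5]
    321 193 341 221 433
```

```bash
python3 -m handwheel '[{"dx":0,"dy":0,"dz":0,"wx":0,"wy":0,"wz":0.158,"claw":20},{"dx":0,"dy":0,"dz":0,"wx":0,"wy":0,"wz":0.158,"claw":20},{"dx":0,"dy":0,"dz":0,"wx":0,"wy":0,"wz":0.158,"claw":20},{"dx":0,"dy":0,"dz":0,"wx":0,"wy":0,"wz":0.158,"claw":20},{"dx":0,"dy":0,"dz":0,"wx":0,"wy":0,"wz":0.158,"claw":20},{"dx":0,"dy":0,"dz":0,"wx":0,"wy":0,"wz":0.158,"claw":20},{"dx":0,"dy":-3,"dz":0,"wx":0,"wy":0,"wz":0,"claw":20},{"dx":0,"dy":-4,"dz":0,"wx":0,"wy":0,"wz":0,"claw":20}]'
python3 -m handwheel '[{"dx":0.5,"dy":-4,"dz":1,"wx":0,"wy":0,"wz":0,"claw":20},{"dx":0,"dy":-4,"dz":1.5,"wx":0,"wy":0,"wz":0,"claw":20},{"dx":0,"dy":-4,"dz":1.5,"wx":0,"wy":0,"wz":0,"claw":20},{"dx":0,"dy":-3,"dz":1.5,"wx":0,"wy":0,"wz":0,"claw":20},{"dx":0,"dy":-1.5,"dz":1,"wx":0,"wy":0,"wz":0,"claw":20},{"dx":0,"dy":0,"dz":0,"wx":0,"wy":0,"wz":0,"claw":20}]'
python3 - <<'E'
from plan import *
pose(); to(tip-pdir*.045-up*.004,Rh); p,R=cur()
Rt=R*Ro.from_matrix(np.column_stack([[0,0,-1],[0,1,0],[1,0,0]]))
o=p-Rt.apply([.010,0,.004]); out=[]
for n in("scene","side"):
    g=grab(n); c=np.array(proj(g,tip)); big=cv2.resize(g["frame"][int(c[1])-40:int(c[1])+40,int(c[0])-40:int(c[0])+40],(400,400),interpolation=cv2.INTER_CUBIC)
    T=lambda X:tuple(((np.array(proj(g,X))-c.astype(int)+40.5)*5).astype(int).tolist())
    cv2.line(big,T(tip),T(tip+pdir*.086),(0,255,255),1)
    e=[T(o+Rt.apply([a,b,.008])) for a,b in((2,-12),(2,12),(26,12),(26,-12))] if 0 else [T(o+Rt.apply([a/1000,b/1000,.004])) for a,b in((2,-12),(2,12),(26,12),(26,-12))]
    cv2.polylines(big,[np.array(e)],True,(0,255,0),1); out.append(big)
cv2.imwrite("pics/peg.png",np.hstack(out))
E
```

```text
clock: 26.85
position: [0.4929, -0.0765, 0.2493]
tool_rot: [-3.139, -0.007, 0.09]
force: [-0.1, 1.6, -0.5]
grip_width: 0.0322
finger_force: 69.6
clock: 27.6
position: [0.4831, 0.0888, 0.1842]
tool_rot: [-3.14, -0.006, 0.094]
force: [0.0, -0.6, -0.7]
grip_width: 0.0324
finger_force: 69.6
t 27.6 p [0.4831 0.0888 0.1842] tx [1.   0.09 0.01] ty [ 0.09 -1.   -0.  ] tz [ 0.01  0.   -1.  ] F [ 0.  -0.6 -0.7] w 0.0324 ff 69.6 q [-0.5   0.34  0.24  1.98 -0.11  0.83 -1.67]
shift first cm (current axes) [ 1.95 -0.87  0.09]
turn rotvec [-0.002 -0.006 -0.006] shift after turn [ 1.95 -0.86  0.08]
```

View pics/peg.png

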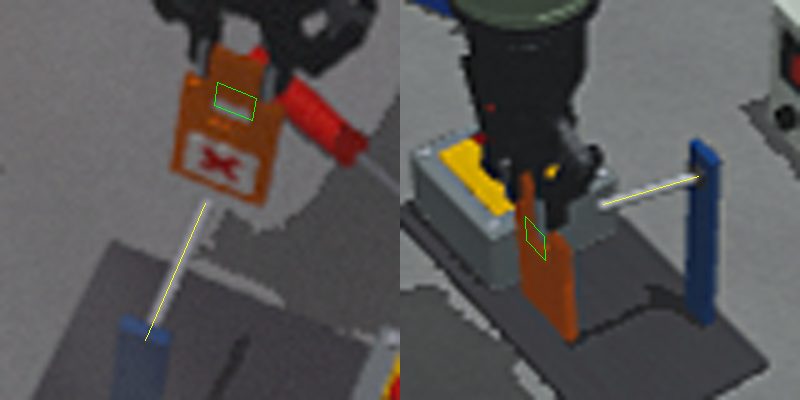

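Overlay: the predicted peg lies on the real one in both views (scene tip (205,203), side tip (603,205)). The predicted eye sits on the tag's eye at about (235,103) scene and (535,238) side. Now align and insert along the peg.

```bash
python3 -m handwheel '[{"dx":1,"dy":-0.5,"dz":0,"wx":0,"wy":-0.006,"wz":0,"claw":20},{"dx":0.95,"dy":-0.37,"dz":0.05,"wx":0,"wy":0,"wz":0,"claw":20},{"dx":1.5,"dy":0,"dz":0.3,"wx":0,"wy":0,"wz":0,"claw":20},{"dx":1.5,"dy":0,"dz":0.3,"wx":0,"wy":0,"wz":0,"claw":20},{"dx":0,"dy":0,"dz":0,"wx":0,"wy":0,"wz":0,"claw":20}]'
python3 - <<'E'
from plan import *
pose(); to(tip-pdir*.0-up*.004,Rh)
E
```

```text
clock: 28.32
position: [0.5327, 0.1026, 0.1775]
tool_rot: [-3.141, -0.0, 0.094]
force: [-0.4, -0.5, -0.8]
grip_width: 0.0321
finger_force: 69.6
t 28.32 p [0.5327 0.1026 0.1775] tx [1.   0.09 0.  ] ty [ 0.09 -1.   -0.  ] tz [ 0.  0. -1.] F [-0.4 -0.5 -0.8] w 0.0321 ff 69.6 q [-0.48  0.43  0.24  1.85 -0.13  0.87 -1.65]
shift first cm (current axes) [1.28 0.01 0.35]
turn rotvec [-0.001 -0.    -0.006] shift after turn [1.28 0.01 0.35]
```

```bash
python3 -m handwheel '[{"dx":1.0,"dy":0,"dz":0.3,"wx":0,"wy":0,"wz":0,"claw":20},{"dx":0.8,"dy":0,"dz":0.2,"wx":0,"wy":0,"wz":0,"claw":20},{"dx":0,"dy":0,"dz":0,"wx":0,"wy":0,"wz":0,"claw":20}]'
python3 -m handwheel '[{"dx":1.0,"dy":0,"dz":0.2,"wx":0,"wy":0,"wz":0,"claw":20},{"dx":1.0,"dy":0,"dz":0.2,"wx":0,"wy":0,"wz":0,"claw":20},{"dx":0,"dy":0,"dz":0,"wx":0,"wy":0,"wz":0,"claw":20}]'
python3 -m handwheel '[{"dx":1.0,"dy":0,"dz":0.2,"wx":0,"wy":0,"wz":0,"claw":20},{"dx":1.0,"dy":0,"dz":0.2,"wx":0,"wy":0,"wz":0,"claw":20},{"dx":0,"dy":0,"dz":0,"wx":0,"wy":0,"wz":0,"claw":20}]'
```

```text
clock: 28.7
position: [0.5501, 0.1044, 0.1729]
tool_rot: [-3.14, -0.001, 0.095]
force: [-0.7, 0.0, -0.7]
grip_width: 0.0318
finger_force: 69.6
clock: 29.08
position: [0.5702, 0.1063, 0.1688]
tool_rot: [-3.14, -0.001, 0.095]
force: [-0.2, 0.2, -0.7]
grip_width: 0.0323
finger_force: 69.6
clock: 29.45
position: [0.5901, 0.1083, 0.1648]
tool_rot: [-3.14, -0.001, 0.095]
force: [-0.2, -0.1, -1.1]
grip_width: 0.0321
finger_force: 69.6
```

```bash
python3 -m handwheel '[{"dx":0,"dy":0,"dz":0.3,"wx":0,"wy":0,"wz":0,"claw":20},{"dx":0,"dy":0,"dz":0.2,"wx":0,"wy":0,"wz":0,"claw":20},{"dx":0,"dy":0,"dz":0,"wx":0,"wy":0,"wz":0,"claw":20}]'
python3 -m handwheel '[{"dx":0,"dy":0,"dz":0.2,"wx":0,"wy":0,"wz":0,"claw":20},{"dx":0,"dy":0,"dz":0,"wx":0,"wy":0,"wz":0,"claw":20}]'
python3 -m handwheel '[{"dx":0,"dy":0,"dz":0.2,"wx":0,"wy":0,"wz":0,"claw":20},{"dx":0,"dy":0,"dz":0,"wx":0,"wy":0,"wz":0,"claw":20}]'
```

```text
clock: 29.82
position: [0.5893, 0.1083, 0.1601]
tool_rot: [-3.14, -0.001, 0.095]
force: [0.4, -0.2, -0.1]
grip_width: 0.0324
finger_force: 69.6
clock: 30.08
position: [0.5898, 0.1083, 0.1587]
tool_rot: [-3.14, -0.001, 0.095]
force: [-1.4, -0.3, 7.6]
grip_width: 0.0322
finger_force: 70.7
clock: 30.32
position: [0.5902, 0.1084, 0.158]
tool_rot: [-3.139, -0.003, 0.095]
force: [-7.1, -0.5, 26.0]
grip_width: 0.0323
finger_force: 72.7
```

The peg carries the eye (Fz rises on lowering). Back off slightly, release and withdraw straight up.

```bash
python3 -m handwheel '[{"dx":0,"dy":0,"dz":-0.3,"wx":0,"wy":0,"wz":0,"claw":25},{"dx":0,"dy":0,"dz":0,"wx":0,"wy":0,"wz":0,"claw":45},{"dx":0,"dy":0,"dz":0,"wx":0,"wy":0,"wz":0,"claw":50},{"dx":0,"dy":0,"dz":0,"wx":0,"wy":0,"wz":0,"claw":60},{"dx":0,"dy":0,"dz":0,"wx":0,"wy":0,"wz":0,"claw":70},{"dx":0,"dy":0,"dz":-1,"wx":0,"wy":0,"wz":0,"claw":70},{"dx":0,"dy":0,"dz":-2,"wx":0,"wy":0,"wz":0,"claw":70},{"dx":0,"dy":0,"dz":-3,"wx":0,"wy":0,"wz":0,"claw":70}]'
python3 -m handwheel '[{"dx":0,"dy":0,"dz":-4,"wx":0,"wy":0,"wz":0,"claw":70},{"dx":0,"dy":0,"dz":-5,"wx":0,"wy":0,"wz":0,"claw":70},{"dx":-3,"dy":0,"dz":-4,"wx":0,"wy":0,"wz":0,"claw":70},{"dx":-4,"dy":0,"dz":0,"wx":0,"wy":0,"wz":0,"claw":70},{"dx":-4,"dy":0,"dz":0,"wx":0,"wy":0,"wz":0,"claw":70},{"dx":-4,"dy":0,"dz":0,"wx":0,"wy":0,"wz":0,"claw":70},{"dx":0,"dy":0,"dz":0,"wx":0,"wy":0,"wz":0,"claw":70}]'
python3 - <<'E'
from plan import *
pose(); mid=tip+pdir*.044
Rt=Ro.from_matrix(np.column_stack([up,-sy,sx]))
for dx in (0,.03):
  e=mid+sx*dx-up*(.008+.21*dx); o=e-Rt.apply([.014,0,.004])
  for n in("scene","side"):
    g=grab(n); m=orange(g); q=np.vstack([tagpoly(g,o,Rt),tagpoly(g,o,Rt,0)]); l,t=q.min(0); r,b=q.max(0)
    cc,ll,s,c=cv2.connectedComponentsWithStats(m.astype(np.uint8)); print(n,dx,"pred",np.round([l,t,r,b],1))
    for i in range(1,cc):
        if s[i,4]>20 and np.hypot(*(c[i]-q.mean(0)))<40: print("   ",s[i,0],s[i,1],s[i,0]+s[i,2],s[i,1]+s[i,3],s[i,4])
g=grab("scene"); h=hsv(g); m=((h[...,0]<4)|(h[...,0]>172))&(h[...,1]>150)&(h[...,2]>60)
m,c,s=blob(m,(403,267)); v,u=np.nonzero(m); P=np.array([atz(g,a,b,.1)[:2] for a,b in zip(u,v)]); print("handle",s,np.linalg.eigh(np.cov(P.T))[1][:,1])
E
```

```text
clock: 31.32
position: [0.5892, 0.1081, 0.22]
tool_rot: [-3.14, 0.0, 0.095]
force: [0.3, 0.8, 1.4]
grip_width: 0.0598
finger_force: 0.0
clock: 32.2
position: [0.4385, 0.0935, 0.3503]
tool_rot: [-3.139, -0.002, 0.095]
force: [0.9, -0.5, 0.5]
grip_width: 0.0597
finger_force: 0.0
t 32.2 p [0.4385 0.0935 0.3503] tx [1.  0.1 0. ] ty [ 0.1 -1.  -0. ] tz [ 0.  0. -1.] F [ 0.9 -0.5  0.5] w 0.0597 ff 0.0 q [-0.57  0.08  0.25  1.83 -0.02  1.23 -1.79]
scene 0 pred [335.6 226.3 358.4 255.8]
    337 230 358 255 209
side 0 pred [308.4 153.5 320.  187.6]
    308 154 322 188 293
scene 0.03 pred [331.5 236.2 354.1 265.2]
    337 230 358 255 205
side 0.03 pred [314.9 151.5 326.7 185.4]
    308 154 322 188 292
handle [390 259  26  20 215] [0.04260364 0.99909205]
```

The tag hangs at mid-peg (boxes agree within 1–4 px) and the handle is unchanged at off. A short settle, then hand in.

```bash
python3 -m handwheel '[{"dx":0,"dy":0,"dz":0,"wx":0,"wy":0,"wz":0,"claw":70},{"dx":0,"dy":0,"dz":0,"wx":0,"wy":0,"wz":0,"claw":70},{"dx":0,"dy":0,"dz":0,"wx":0,"wy":0,"wz":0,"claw":70},{"dx":0,"dy":0,"dz":0,"wx":0,"wy":0,"wz":0,"claw":70},{"dx":0,"dy":0,"dz":0,"wx":0,"wy":0,"wz":0,"claw":70},{"dx":0,"dy":0,"dz":0,"wx":0,"wy":0,"wz":0,"claw":70},{"dx":0,"dy":0,"dz":0,"wx":0,"wy":0,"wz":0,"claw":70},{"dx":0,"dy":0,"dz":0,"wx":0,"wy":0,"wz":0,"claw":70}]'
python3 - <<'E'
from plan import *
for n,r in(("scene",(337,230,358,255)),("side",(308,154,322,188))):
    m=orange(grab(n)); cc,ll,s,c=cv2.connectedComponentsWithStats(m.astype(np.uint8))
    print(n,[s[i].tolist() for i in range(1,cc) if s[i,4]>20 and abs(c[i]-[(r[0]+r[2])/2,(r[1]+r[3])/2]).max()<20])
from workcell import job_done
print(job_done())
E
```

```text
clock: 33.45
position: [0.4401, 0.0938, 0.3491]
tool_rot: [-3.14, -0.001, 0.095]
force: [-1.1, -0.3, -0.7]
grip_width: 0.0601
finger_force: 0.0
scene [[337, 230, 21, 25, 207]]
side [[308, 154, 14, 34, 292]]
the job is handed in; nothing more can be done
None
```

The job is handed in at about 33 s of the 72 s allowed: the isolator is off, the tag was propped on the blue rest and taken again by its tab, and it now hangs still by its eye at mid-peg with the gripper clear. The hand-in gave no verdict, and I did not measure the loose items again.

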